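# Find the key that opens the medicine box

### The arm

A 6-joint arm with a two-finger parallel gripper is mounted at the origin on a cart in front of the work surface, level with it; the furniture and walls round the work are solid. World frame = base frame: x ahead of the robot, y to its left, z up, the work surface at z = 0. Lengths are in m, angles in rad, forces in N, time in s.
With the tool pointing down it reaches from about 0.375 to 0.9 m from the base axis. Payload 3.1 kg.
Tool frame: the origin (TCP) lies where the fingers leave the gripper's body, on its centre line; the fingertips stand 70 mm ahead of it and the grasp point (between the pads) lies 51 mm ahead of it; z points along the fingers, y is the line along which they close (so a half turn about z gives the same grasp; the last joint's range is limited). The gripper opens to 87 mm and grips with 3 to 60 N. Pads are 19 mm wide; open, the fingers measure 117 mm over their backs; the gripper's body (75 mm by 190 mm) begins 51 mm behind the grasp point.
Start: joints at [-1.387, 0.527, 1.433, -0, 1.181, -0.178], TCP at [0.222, -0.584, 0.292] pointing down, gripper open.
Joint ranges: [-3.08, 3.08], [-0.75, 2.2], [0.22, 2.44], [-1.43, 4.57], [0, 2.65], [-2.85, 2.85]. Speed limits (rad/s): [2.79, 2.79, 3.14, 3.14, 3.14, 3.14].

### API

Orientations are given as a unit quaternion [x, y, z, w].
In Python, from rig import robot gives the robot as it stands.
- The arm moves only by the tool send_rows, never from a script. Its argument "deltas" is text: rows parted by semicolons, each of 7 numbers parted by spaces: the shift along the tool's x, y, z in mm, then the turn, a rotation vector about the tool's x, y, z in degrees, then the opening, from 0 (shut) to 1 (fully open). A call has 1 to 10 rows; each row shifts and turns the commanded pose from where the row before left it, along the tool's axes as they then stand; what a row does not reach is not made up. A row lasts 1/8 s, in which the tool goes at most 62.5 mm and 10.7 degrees, less where a joint would pass 70% of its speed; a pose out of reach is approached as far as the arm can. A call is refused whole if a number of a shift passes 62.5 or a number of a turn 10.7, either way. A call with a gripper value outside its range is refused whole. The fingers move at their own pace and stop on an object; "newtons" is the grip in N (left out, the last holds). Time passes only in rows, so rows that do not move let the fingers close. It gives the time, the measured TCP pose, the force, the opening and the grip force at its end, in the units of the state.
- robot.get_obs(): the state, without advancing time (a new reading comes with each control period).
- robot.camera(name): name is "scene" or "top" or "wrist"; returns a dict with "image" (384x512x3 uint8, red, green, blue), "depth" (384x512 float32, m along the optical axis (not along the pixel's ray), 0 where there is no reading), "fovy" (degrees; the focal length in pixels is half the picture's height over the tangent of half this angle, whatever the lens; pixels are square), "cx", "cy" (the principal point, pixels), "rvec" (rotation vector, rad) and "tvec" (3), from world to camera coordinates, as OpenCV has them. Camera axes: x right, y down, z forward; pixel columns grow to the right and rows downward; lengths in m; the calibration is good to about 2 mm. A picture is of the moment at which its call begins.
- robot.hand_in(): hands the job in; it is judged then, once.
Trained networks look in the newest picture that a camera, given by its name, has taken for a name from the list of things; names that differ only in an ending like _2 or _b are one class to them, and where a whole thing is asked for, a point or a joint stands for the part that bears it (a point fixed in the world has none). Each returns a list of dicts, best first, with "p" (0 to 1); they miss things now and then, are a little off and sometimes report something else, mostly with a low value. They report only what shows in the picture. A call takes as long as a camera call. They do not tell look-alikes from the thing itself.
- robot.find_in(camera, thing): "box" ([left, top, right, bottom] in pixels, round what is visible of it).
- robot.cut_out(camera, thing): "region" (384x512 bool, what is visible of it) and "box" ([left, top, right, bottom] in pixels, round what is visible of it).
The state is a dict: "time": time; "q": joint angles; "joint_velocities": joint speeds; "joint_torque": joint torques, N m; "position": TCP position; "tool_rot": TCP orientation; "ft_force": force on the tool from outside, world axes, zero at the start; "moment": the same for the moment, N m; "grip_width": finger opening in m; "grip_force": force on a finger pad.
Only numpy, scipy, OpenCV 4.12 (cv2) and the standard library are available. Lean on these libraries where they do the work, as an engineer would, in place of code of your own. Each camera call takes 0.05 s, during which the arm holds its last target. There are 200 camera calls.

### The job

One of the three keys in the wooden key stand unlocks the medicine box: try them one by one, each pushed fully home in the lock and turned clockwise, until one turns it all the way, then push the box's sliding lid fully open to the left with its ridge. Return every key that does not turn the lock to a slot of the key stand, upright and fully home, and leave the right key in the lock; never turn a key that is only partly in, and do not knock over or shift the tin, the bottle or the salt shaker.

Things in the scene. Friction and masses are not known exactly. Their poses are not given: they have to be found in the camera images.
- medicine_box: fixed wooden box, 80 mm high; origin: on its underside, 96 mm behind its front, 90 before its back, 100 from each side; z up, -x its front (robot side), +y its left. Keyhole 64 mm before and 30 right of the origin; behind it the lid (right half, top 72 mm up) slides over a fixed deck (left half). Which key fits depends on wards hidden in the lock. A guide in the lock keeps a key that is home upright
- keyway (a point): centre of the vertical keyhole, flush with the top of the lock's steel plug, 80 mm above the worktop; turns with it. Slot along its y: 32 x 8 mm, long sides bevelled from 19 mm apart at the top to 8 at 5.5 mm depth. Locked, the slot lies along the box's y. A key goes straight down till its shoulder rests on the plug (key origin = this point), and must be within 2 mm of home to turn
- lock (a joint): turn of the lock plug, rad: 0 locked, 1.4 fully turned (stop), growing clockwise from above; needs about 0.06 N m, stays where left. A wrong key goes fully in but stops hard between 0.1 and 0.5 (the harder it is twisted, the later): turn it back to 0 before drawing it. The lid is free from about 1.3
- lid (a joint): travel of the sliding lid, m: 0 shut, 0.08 fully open (stop), towards the box's +y (left); needs about 1.5 to 3 N and stays where it is left. While locked, a steel bolt stops it at about 0.002
- lid_ridge (a point): centre (94 mm behind, 40 right of the keyhole when shut) of the top of the lid's raised ridge (80 mm along the box's x, 12 mm thick along y, 25 mm high above the lid's top); its top is 97 mm above the worktop. It moves with the lid; at least 18 mm of flat lid lies to its right (-y)
- key_stand: fixed dark-wood block 50 mm (x) x 190 mm (y) x 75 mm high; origin: centre of its underside. Three slots in its top at y = -60, 0 and +60 mm, each 33 mm long in y, 8.5 mm wide in x, 73 mm deep, mouths bevelled 5 mm all round; a key's shoulder rests on the top
- key_a: loose key, 80 g: grey head plate 10 mm (x) x 48 (y) x 48 high; steel blade below, 5 mm thick (x), 30 wide (y), 55 long plus a point to 70 mm. Origin: centre of the head's underside (shoulder), z to the head's top. Same after half a turn. Blade edges cut back to 9 mm width from 11 to 30 mm below the shoulder. Starts in any of the stand's slots; which key fits varies
- key_b: like key_a in size, origin and axes; both blade edges cut back to 9 mm width from 11 to 19 mm below the shoulder and again from 31 to 41 mm. Starts in any of the stand's slots
- key_c: like key_a in size, origin and axes; both blade edges cut back to 9 mm width from 11 to 19 mm below the shoulder and again from 42 to 52 mm. Starts in any of the stand's slots
- tin: loose food tin, 75 mm diameter, 110 mm high, between stand and box; origin: centre of its underside; leave it alone
- bottle: loose upright bottle with a green cap, 42 x 74 mm, 201 mm high, further back; origin: centre of its underside; leave it alone
- shaker: loose salt shaker, 44 mm diameter, 90 mm high, behind the key stand; origin: centre of its underside; leave it alone
Mind the look-alikes: they are no part of the job. Leave any green look-alike of the key_a alone. Leave any purple look-alike of the key_b alone.

How it is judged:
By the outcome, as a careful person would: the job done as asked, in the order asked, and still so for the second after the job is handed in, with the robot touching nothing.
It also fails if it takes over 72 s, if anything falls off the work surface, if the arm or the gripper's body presses on something with over 40 N, if the wrist force passes 120 N, or if a joint passes its speed limit or range.

## Working session

There is one attempt and no reset: what is moved stays moved. The work goes in short steps, Python scripts to look and compute and a tool call to move; the robot and the scene stay as the last step left them, time stands still between calls to the robot, and variables do not carry over. Pictures are saved under pics/ and viewed, at most 10 in all, crops included, and the job is handed in when it is done.

Besides the shell and the picture viewer there is one more tool, called as name(argument=value, ...) on one line, values as JSON. send_rows: Moves the arm, as the interface text tells. Its arguments: {"type":"object","properties":{"deltas":{"type":"string"},"newtons":{"type":"number"}},"required":["deltas"]}

```bash
mkdir -p pics; ls
cat > h.py <<'E'
import numpy as np, cv2
from rig import robot
def cam(n):
    c=robot.camera(n); c['R']=cv2.Rodrigues(np.array(c['rvec'],float))[0]; c['t']=np.array(c['tvec'],float)
    c['f']=192/np.tan(np.radians(c['fovy'])/2); return c
def pts(c):
    v,u=np.mgrid[:384,:512]; d=c['depth']
    P=np.stack([(u-c['cx'])/c['f']*d,(v-c['cy'])/c['f']*d,d],-1)
    W=(P-c['t'])@c['R']; W[d==0]=np.nan; return W
def save(n,im): cv2.imwrite('pics/'+n+'.png',im[...,::-1])
E
python3 - <<'E'
from h import *
a=cam('scene');b=cam('top')
np.savez('/tmp/s.npz',a=a['image'],b=b['image'],wa=pts(a),wb=pts(b))
save('scene',a['image']);save('top',b['image'])
for c in (a,b): print(c['fovy'],-c['R'].T@c['t'], c['R'][2])
for n in ['scene','top']:
  for t in ['medicine_box','key_stand','key_a','key_b','key_c','tin','bottle','shaker','keyway','lid_ridge']:
    print(n,t,[(np.round(x['box']).tolist(),round(x['p'],2)) for x in robot.find_in(n,t)][:5])
print(robot.get_obs())
E
```

```text
pics
57.83733453645704 [0.00751604 0.37222898 0.78603914] [ 0.56144896 -0.32596014 -0.76060835]
44.07406858938245 [-0.26800609  0.25213179  1.33790284] [ 0.54153567 -0.10794072 -0.83371933]
scene medicine_box [([300.0, 122.0, 375.0, 196.0], 0.88)]
scene key_stand [([142.0, 227.0, 227.0, 289.0], 0.81)]
scene key_a [([168.0, 232.0, 190.0, 254.0], 0.77), ([110.0, 260.0, 138.0, 294.0], 0.71), ([144.0, 244.0, 168.0, 266.0], 0.68), ([193.0, 224.0, 216.0, 242.0], 0.65), ([189.0, 267.0, 213.0, 293.0], 0.57)]
scene key_b [([168.0, 232.0, 190.0, 254.0], 0.77), ([110.0, 260.0, 138.0, 294.0], 0.71), ([144.0, 244.0, 168.0, 266.0], 0.68), ([193.0, 224.0, 216.0, 242.0], 0.65), ([189.0, 267.0, 213.0, 293.0], 0.57)]
scene key_c [([168.0, 232.0, 190.0, 254.0], 0.77), ([110.0, 260.0, 138.0, 294.0], 0.71), ([144.0, 244.0, 168.0, 266.0], 0.68), ([193.0, 224.0, 216.0, 242.0], 0.65), ([189.0, 267.0, 213.0, 293.0], 0.57)]
scene tin [([267.0, 190.0, 296.0, 236.0], 0.7)]
scene bottle [([242.0, 127.0, 269.0, 187.0], 0.93)]
scene shaker [([116.0, 223.0, 139.0, 249.0], 0.79)]
scene keyway []
scene lid_ridge [([1
[... 959 characters left out ...]
]
{'time': 1.1, 'q': array([-1.38652317e+00,  5.27463879e-01,  1.43268331e+00,  2.97271027e-06,
        1.18142605e+00, -1.78499035e-01]), 'joint_velocities': array([ 0.00245007, -0.00018922,  0.00059637,  0.00097242, -0.00091703,
        0.00070064]), 'joint_torque': array([ 1.30247927e-04, -4.40027976e+01, -1.76987904e+01,  6.34452025e-02,
        5.03931858e-02, -1.03160710e-05]), 'position': array([ 0.22181697, -0.58429132,  0.29227594]), 'tool_rot': array([9.83594698e-01, 1.80392546e-01, 1.40312304e-06, 9.70289821e-06]), 'ft_force': array([0.56255758, 0.00592036, 0.94794608]), 'moment': array([ 0.02423553,  0.04384434, -0.0112721 ]), 'grip_force': 0.0, 'grip_width': 0.08697513557204828}
```

Run:
```python
import numpy as np,cv2
z=np.load('/tmp/s.npz')
a=cv2.resize(z['a'][110:310,90:390],None,fx=2.6,fy=2.6,interpolation=cv2.INTER_CUBIC)
cv2.imwrite('pics/a.png',a[...,::-1])
b=cv2.resize(z['b'][110:260,115:375],None,fx=3,fy=3,interpolation=cv2.INTER_CUBIC)
cv2.imwrite('pics/b.png',b[...,::-1])
W=z['wa']
for n in 'wa','wb':
  W=z[n]
  for lo,hi in ((-.01,.01),(.068,.077),(.077,.083),(.095,.1),(.118,.128),(.106,.114)):
    m=(W[...,2]>lo)&(W[...,2]<hi); print(n,lo,m.sum(),np.nanpercentile(W[m],[2,50,98],axis=0).round(3).tolist() if m.any() else '')
```

```text
wa -0.01 58706 [[0.101, -0.772, -0.003], [0.43, 0.282, 0.0], [0.814, 0.717, 0.004]]
wa 0.068 3224 [[0.052, -0.75, 0.068], [0.615, 0.209, 0.073], [0.843, 0.594, 0.077]]
wa 0.077 2229 [[0.047, -0.768, 0.077], [0.614, -0.169, 0.08], [0.842, 0.589, 0.083]]
wa 0.095 1270 [[0.024, -0.819, 0.095], [0.761, 0.011, 0.097], [0.844, 0.611, 0.1]]
wa 0.118 4898 [[0.041, -0.746, 0.118], [0.737, 0.555, 0.125], [0.842, 0.654, 0.128]]
wa 0.106 2243 [[0.026, -0.827, 0.106], [0.71, 0.04, 0.109], [0.843, 0.614, 0.114]]
wb -0.01 54167 [[0.046, -0.765, -0.005], [0.429, 0.228, 0.002], [0.818, 0.869, 0.008]]
wb 0.068 1790 [[0.015, -0.526, 0.068], [0.66, 0.283, 0.072], [0.845, 0.843, 0.077]]
wb 0.077 1110 [[-0.019, -0.437, 0.077], [0.672, 0.274, 0.08], [0.845, 0.838, 0.083]]
wb 0.095 790 [[-0.055, -0.735, 0.095], [0.781, 0.07, 0.097], [0.847, 0.824, 0.1]]
wb 0.118 2377 [[0.002, -0.474, 0.118], [0.768, 0.44, 0.124], [0.846, 0.815, 0.128]]
wb 0.106 1550 [[-0.06, -0.474, 0.106], [0.673, 0.061, 0.11], [0.846, 0.855, 0.114]]
```

View pics/a.png

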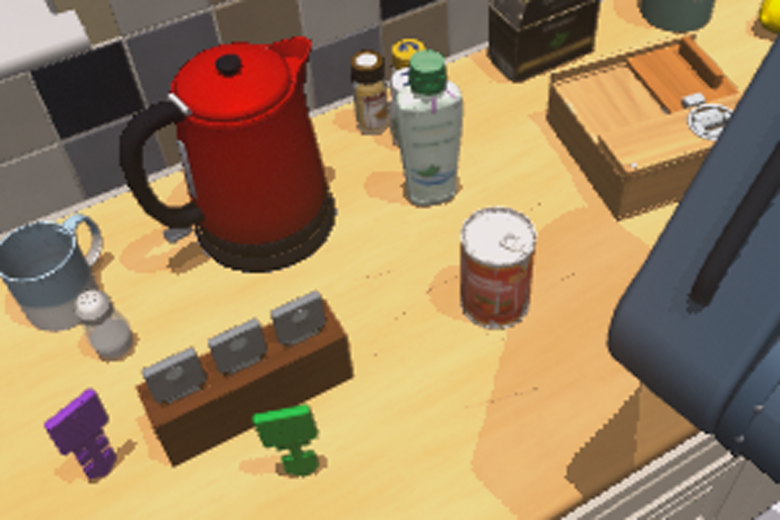

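View pics/b.png

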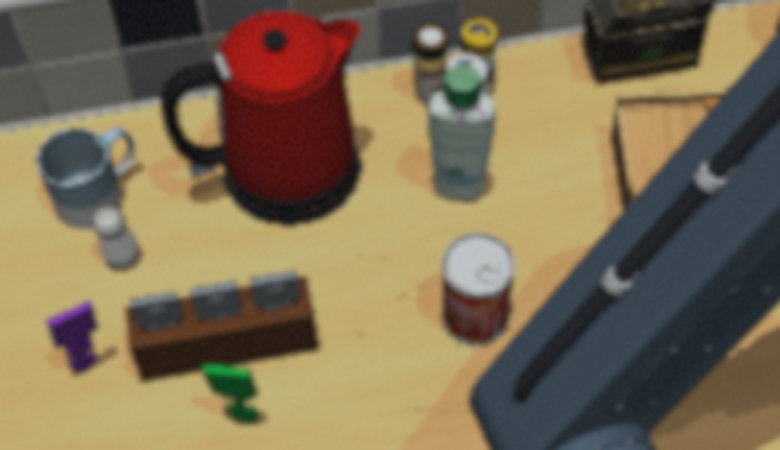

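Run:
```python
import numpy as np,cv2
z=np.load('/tmp/s.npz')
for n,im,(l,t,r,b) in (('wa','a',(138,220,230,292)),('wb','b',(150,198,228,237))):
  W=z[n][t:b,l:r].reshape(-1,3); C=z[im][t:b,l:r].reshape(-1,3).astype(int)
  green=(np.ptp(C,axis=1)>80)
  P=W[(W[:,2]>.110)&(W[:,2]<.135)&~green]
  c,(w,h),ang=cv2.minAreaRect(P[:,:2].astype(np.float32)); print(n,'heads all',c,w,h,ang)
  lab=np.float32(P[:,:2]); _,L,ce=cv2.kmeans(lab,3,None,(3,50,1e-6),5,0)
  for k in range(3):
    q=lab[L[:,0]==k]; print(' ',cv2.minAreaRect(q),len(q),P[L[:,0]==k,2].max())
  P=W[(W[:,2]>.069)&(W[:,2]<.079)&~green]; print(' top',cv2.minAreaRect(P[:,:2].astype(np.float32)))
W=z['wa'][118:200,296:380].reshape(-1,3); C=z['a'][118:200,296:380].reshape(-1,3).astype(int)
for lo,hi in ((.05,.076),(.069,.075),(.077,.084),(.09,.1)):
  P=W[(W[:,2]>lo)&(W[:,2]<hi)]; print(lo,len(P),cv2.minAreaRect(P[:,:2].astype(np.float32)),cv2.boxPoints(cv2.minAreaRect(P[:,:2].astype(np.float32))).round(3).tolist())
for n,b,im in (('tin',(267,190,296,236),'wa'),('bottle',(242,127,269,187),'wa'),('shaker',(116,223,139,249),'wa')):
  P=z[im][b[1]:b[3],b[0]:b[2]].reshape(-1,3); P=P[P[:,2]>.03]; print(n,np.nanmedian(P,0).round(3),np.nanmax(P[:,2]))
```

```text
wa heads all (0.4409927725791931, 0.30478665232658386) 0.1677868664264679 0.10981322824954987 88.38232421875
  ((0.39705029129981995, 0.3012670874595642), (0.047614678740501404, 0.009854580275714397), 67.8768539428711) 44 0.11954683804246583
  ((0.4893221855163574, 0.26203179359436035), (0.0850360244512558, 0.01065048947930336), 88.79390716552734) 193 0.12601622629882978
  ((0.4906797409057617, 0.3461969196796417), (0.08225928992033005, 0.012109695933759212), 89.0373764038086) 207 0.1251112010467758
 top ((0.4505828320980072, 0.30474546551704407), (0.18871352076530457, 0.1292036920785904), 88.19383239746094)
wb heads all (0.4445725083351135, 0.3075829744338989) 0.16620342433452606 0.10842200368642807 88.87400817871094
  ((0.4907061457633972, 0.2645837068557739), (0.08201117813587189, 0.014580312184989452), 87.50553131103516) 119 0.13150053757909624
  ((0.39972883462905884, 0.3077898323535919), (0.04683404043316841, 0.010996210388839245), 67.75794982910156) 24 0.12423392828949743
  ((0.49182814359664917, 0.3482181131839752), (0.08313034474849701, 0.01463677454739809), 89.6844711303711
[... 737 characters left out ...]
71003818512, -0.2590767443180084), (0.19827240705490112, 0.2811427414417267), 75.56356811523438) [[0.4410000145435333, -0.3199999928474426], [0.7139999866485596, -0.38999998569488525], [0.7630000114440918, -0.1979999989271164], [0.4909999966621399, -0.12800000607967377]]
0.09 81 ((0.5838671922683716, -0.33030077815055847), (0.011951891705393791, 0.0783560648560524), 79.5367431640625) [[0.5440000295639038, -0.32899999618530273], [0.6209999918937683, -0.34299999475479126], [0.6230000257492065, -0.3319999873638153], [0.5460000038146973, -0.31700000166893005]]
tin [0.455 0.047 0.105] 0.11223542860666529
bottle [0.623 0.021 0.122] 0.20340582585608177
shaker [0.613 0.404 0.061] 0.09077681686227876
```

```bash
cat >> h.py <<'E'
from scipy.spatial.transform import Rotation as Ro
def state():
    o=robot.get_obs(); M=Ro.from_quat(o['tool_rot']).as_matrix()
    psi=np.degrees(np.arctan2(M[1,1],M[0,1])); return o,M,psi
def plan(path,psi0=None,p0=None):
    """path: list of (x,y,z,psi,n rows or None)"""
    o,M,psi=state(); p=o['position'].copy()
    print('now',p.round(4),'psi',round(psi,2),'tilt',M[:,2].round(4),'t',round(o['time'],2))
    for x,y,z,s,n in path:
        T=np.array([x,y,z]); need=max(np.linalg.norm(T-p)/.060,abs(s-psi)/10.5)
        n=n or int(np.ceil(need-1e-6)); d=(T-p)/n; ds=(s-psi)/n; rows=[]
        for k in range(n):
            c,sn=np.cos(np.radians(psi)),np.sin(np.radians(psi))
            rows.append('%.1f %.1f %.1f 0 0 %.1f'%(1e3*(-sn*d[0]+c*d[1]),1e3*(c*d[0]+sn*d[1]),-1e3*d[2],-ds)); psi+=ds; p=p+d
        print(n,'; '.join(rows))
E
python3 - <<'E'
from h import *
plan([(.47,-.30,.36,-10,None)])
z=np.load('/tmp/s.npz')['wa']
P=z[125:212,130:216].reshape(-1,3); P=P[P[:,2]>.1]; print(np.nanpercentile(P,[1,10,50,90,99],axis=0).round(3))
E
```

```text
now [ 0.2218 -0.5843  0.2923] psi -69.21 tilt [ 0. -0. -1.] t 1.1
7 47.6 -25.4 -9.7 0 0 -8.5; 50.8 -18.1 -9.7 0 0 -8.5; 52.9 -10.4 -9.7 0 0 -8.5; 53.9 -2.6 -9.7 0 0 -8.5; 53.6 5.4 -9.7 0 0 -8.5; 52.3 13.2 -9.7 0 0 -8.5; 49.7 20.8 -9.7 0 0 -8.5
[[0.634 0.116 0.102]
 [0.641 0.155 0.118]
 [0.678 0.225 0.178]
 [0.84  0.293 0.219]
 [0.842 0.322 0.232]]
```

send_rows(deltas="47.6 -25.4 -9.7 0 0 -8.5 0.5; 50.8 -18.1 -9.7 0 0 -8.5 0.5; 52.9 -10.4 -9.7 0 0 -8.5 0.5; 53.9 -2.6 -9.7 0 0 -8.5 0.5; 53.6 5.4 -9.7 0 0 -8.5 0.5; 52.3 13.2 -9.7 0 0 -8.5 0.5; 49.7 20.8 -9.7 0 0 -8.5 0.5; 0 0 0 0 0 0 0.5; 0 0 0 0 0 0 0.5")

```text
time: 2.22
position: [0.4694, -0.2994, 0.3601]
tool_rot: [0.764, 0.645, -0.0, 0.0]
ft_force: [-0.4, 0.5, -0.2]
grip_width: 0.0432
grip_force: 0.0
```

Run:
```python
from h import *
o,M,psi=state(); print(o['position'],psi,o['grip_width'],o['time'],o['ft_force'])
c=cam('wrist'); W=pts(c); np.savez('/tmp/w1.npz',im=c['image'],W=W,R=c['R'],t=c['t'],f=c['f'],cx=c['cx'],cy=c['cy'])
print(-c['R'].T@c['t'],c['R'][2],c['fovy'])
s=cam('scene'); save('s2',s['image']); np.savez('/tmp/s2.npz',im=s['image'],W=pts(s))
save('w1',cv2.resize(c['image'],None,fx=1.5,fy=1.5))
print(robot.find_in('wrist','medicine_box')[:1],robot.find_in('wrist','keyway')[:2],robot.find_in('wrist','lid_ridge')[:2])
```

```text
[ 0.46936363 -0.29942203  0.36006505] -9.70684773436176 0.04321412088705858 2.225 [-0.36594035  0.48678833 -0.1665405 ]
[ 0.48413252 -0.21887132  0.45160039] [-0.05148503 -0.29373079 -0.95450066] 68.028776173605
[{'box': [255.2, 30.0, 415.9, 191.8], 'p': 0.82}] [{'box': [267.8, 122.5, 294.4, 161.8], 'p': 0.83}] [{'box': [304.0, 120.0, 393.4, 187.1], 'p': 0.74}]
```

View pics/w1.png

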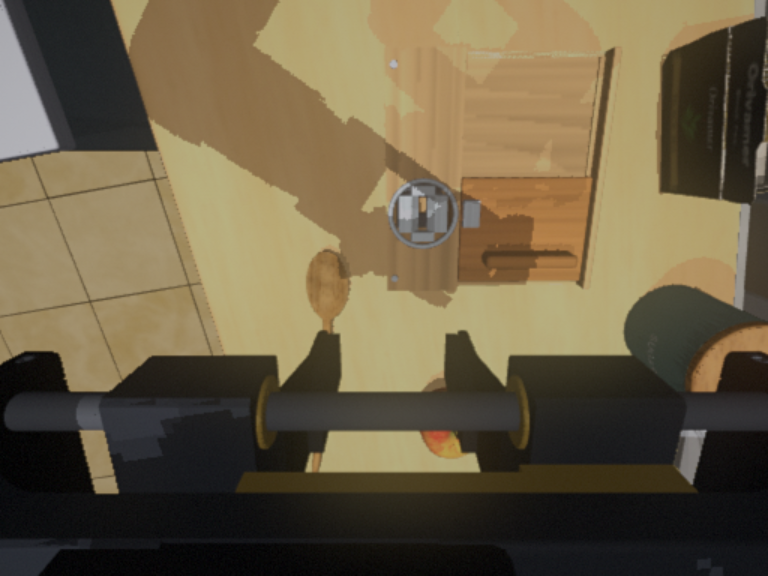

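```bash
cat >> h.py <<'E'
def ray(c,u,v,z):
    d=c['R'].T@np.array([(u-c['cx'])/c['f'],(v-c['cy'])/c['f'],1]); o=-c['R'].T@c['t']; return o+d*(z-o[2])/d[2]
E
python3 - <<'E'
from h import *
c=dict(np.load('/tmp/w1.npz')); im=c['im']
for u,v in ((282,139.5),(281,142)): print(ray(c,u,v,.08))
W=c['W']; 
sub=W[25:195,250:420].reshape(-1,3)
P=sub[(sub[:,2]>.091)&(sub[:,2]<.101)]; r=cv2.minAreaRect(P[:,:2].astype(np.float32)); print('ridge',r,len(P),cv2.boxPoints(r).round(4).tolist())
P=sub[(sub[:,2]>.05)&(sub[:,2]<.101)]; r=cv2.minAreaRect(P[:,:2].astype(np.float32)); print('box',r,len(P),cv2.boxPoints(r).round(4).tolist())
print(W[139,270:296,2].round(3).tolist()); print(W[120:165,282,2].round(3).tolist())
g=cv2.resize(im[110:170,245:330],None,fx=8,fy=8,interpolation=cv2.INTER_CUBIC); save('k',g)
z=np.load('/tmp/s2.npz');W=z['W'][110:230,290:400].reshape(-1,3)
P=W[(W[:,2]>.091)&(W[:,2]<.101)&(W[:,0]<.66)]; r=cv2.minAreaRect(P[:,:2].astype(np.float32)); print('ridge scene',r,len(P))
P=W[(W[:,2]>.06)&(W[:,2]<.101)&(W[:,0]<.70)]; r=cv2.minAreaRect(P[:,:2].astype(np.float32)); print('box',r,cv2.boxPoints(r).round(4).tolist())
E
```

```text
[ 0.50176998 -0.27215756  0.08      ]
[ 0.50000889 -0.27513918  0.08      ]
ridge ((0.5869202613830566, -0.3301237225532532), (0.010815905407071114, 0.07824361324310303), 80.35961151123047) 540 [[0.5473999977111816, -0.328900009393692], [0.6245999932289124, -0.34200000762939453], [0.6263999938964844, -0.3312999904155731], [0.5493000149726868, -0.3181999921798706]]
box ((0.5660787224769592, -0.25639820098876953), (0.2004137933254242, 0.18620717525482178), 80.28380584716797) 22750 [[0.45739999413490295, -0.3395000100135803], [0.6409000158309937, -0.3709000051021576], [0.6747999787330627, -0.17329999804496765], [0.4912000000476837, -0.14190000295639038]]
[0.079, 0.08, 0.079, 0.078, 0.079, 0.079, 0.077, 0.076, 0.075, 0.005, 0.003, 0.005, 0.004, 0.004, 0.011, 0.073, 0.076, 0.075, 0.077, 0.08, 0.079, 0.08, 0.079, 0.08, 0.08, 0.079]
[0.083, 0.081, 0.017, 0.014, 0.079, 0.08, 0.079, 0.077, 0.078, 0.079, 0.079, 0.014, 0.003, 0.003, 0.003, 0.005, 0.003, 0.005, 0.005, 0.004, 0.004, 0.005, 0.013, 0.014, 0.015, 0.016, 0.015, 0.016, 0.014, 0.016, 0.015, 0.014, 0.003, 0.004, 0.073, 0.079, 0.079, 0.079, 0.079, 0.079, 0.078, 0.006, 0.072, 0.081, 0.081]
ridge scene ((0.43625596165657043, 0.023960500955581665), (0.0023204938042908907, 0.023519517853856087), 20.04422950744629) 11
box ((0.5483190417289734, -0.11555886268615723), (0.08861826360225677, 0.37792548537254333), 44.88117980957031) [[0.38359999656677246, -0.012900000438094139], [0.6503000259399414, -0.2806999981403351], [0.713100016117096, -0.21819999814033508], [0.446399986743927, 0.04960000142455101]]
```

View pics/k.png

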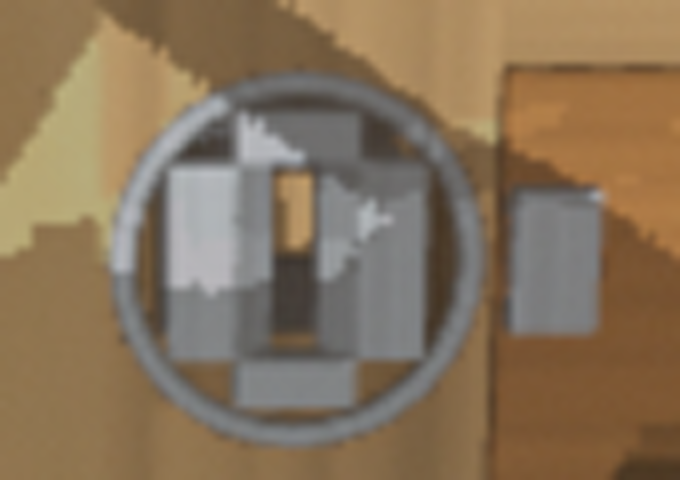

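Run:
```python
from h import *
plan([(.48,.285,.34,-1.2,10)])
c=dict(np.load('/tmp/w1.npz'));print(ray(c,282,142.75,.08))
```

```text
now [ 0.4687 -0.3005  0.3598] psi -9.85 tilt [-5.e-04  3.e-04 -1.e+00] t 2.48
10 57.9 -8.9 2.0 0 0 -0.9; 58.0 -8.0 2.0 0 0 -0.9; 58.1 -7.1 2.0 0 0 -0.9; 58.2 -6.3 2.0 0 0 -0.9; 58.3 -5.4 2.0 0 0 -0.9; 58.4 -4.5 2.0 0 0 -0.9; 58.4 -3.6 2.0 0 0 -0.9; 58.5 -2.7 2.0 0 0 -0.9; 58.5 -1.9 2.0 0 0 -0.9; 58.6 -1.0 2.0 0 0 -0.9
[ 0.50114817 -0.27632271  0.08      ]
```

send_rows(deltas="57.9 -8.9 2 0 0 -0.9 0.4; 58 -8 2 0 0 -0.9 0.4; 58.1 -7.1 2 0 0 -0.9 0.4; 58.2 -6.3 2 0 0 -0.9 0.4; 58.3 -5.4 2 0 0 -0.9 0.4; 58.4 -4.5 2 0 0 -0.9 0.4; 58.4 -3.6 2 0 0 -0.9 0.4; 58.5 -2.7 2 0 0 -0.9 0.4; 58.5 -1.9 2 0 0 -0.9 0.4; 58.6 -1 2 0 0 -0.9 0.4")

```text
time: 3.72
position: [0.4782, 0.2871, 0.3401]
tool_rot: [0.712, 0.702, 0.0, 0.0]
ft_force: [0.9, -0.3, 0.6]
grip_width: 0.0344
grip_force: 0.0
```

send_rows(deltas="0 0 0 0 0 0 0.4; 0 0 0 0 0 0 0.4; 0 0 0 0 0 0 0.4")

```text
time: 4.1
position: [0.4782, 0.2844, 0.3401]
tool_rot: [0.712, 0.702, -0.0, 0.0]
ft_force: [0.8, 0.1, 0.7]
grip_width: 0.0346
grip_force: 0.0
```

Run:
```python
from h import *
c=cam('wrist'); o,M,psi=state(); print(o['position'],psi,o['time'],o['q'])
W=pts(c); np.savez('/tmp/w2.npz',im=c['image'],W=W,R=c['R'],t=c['t'],f=c['f'],cx=c['cx'],cy=c['cy'])
save('w2',cv2.resize(c['image'],None,fx=1.5,fy=1.5))
P=W.reshape(-1,3); P=P[(abs(P[:,0]-.491)<.04)&(abs(P[:,1]-.305)<.12)]
T=P[(P[:,2]>.117)&(P[:,2]<.130)][:,:2].astype(np.float32)
_,L,ce=cv2.kmeans(T,3,None,(3,50,1e-6),5,2)
for k in range(3): print(cv2.minAreaRect(T[L[:,0]==k]),(L==k).sum(),T[L[:,0]==k].mean(0))
print('all',cv2.minAreaRect(T))
S=P[(P[:,2]>.070)&(P[:,2]<.08)][:,:2].astype(np.float32); print('top',cv2.minAreaRect(S))
```

```text
[0.47819641 0.28438999 0.34018598] -0.8642952153104987 4.15 [ 3.35780720e-01  3.80624140e-01  1.54833205e+00 -2.76297925e-04
  1.21301445e+00  3.50962276e-01]
((0.4920022785663605, 0.30556604266166687), (0.04698896408081055, 0.009157970547676086), 89.53372192382812) 375 [0.49183357 0.30603415]
((0.49263253808021545, 0.3655218482017517), (0.04700741544365883, 0.009557820856571198), 89.50994873046875) 444 [0.4923317 0.3660146]
((0.49055492877960205, 0.24553237855434418), (0.047241486608982086, 0.009547439403831959), 89.84025573730469) 315 [0.49090636 0.24608384]
all ((0.4917696714401245, 0.3054787814617157), (0.1670968383550644, 0.009902440011501312), 89.1387939453125)
top ((0.4916505813598633, 0.30506300926208496), (0.19001267850399017, 0.049999408423900604), 89.34197235107422)
```

View pics/w2.png

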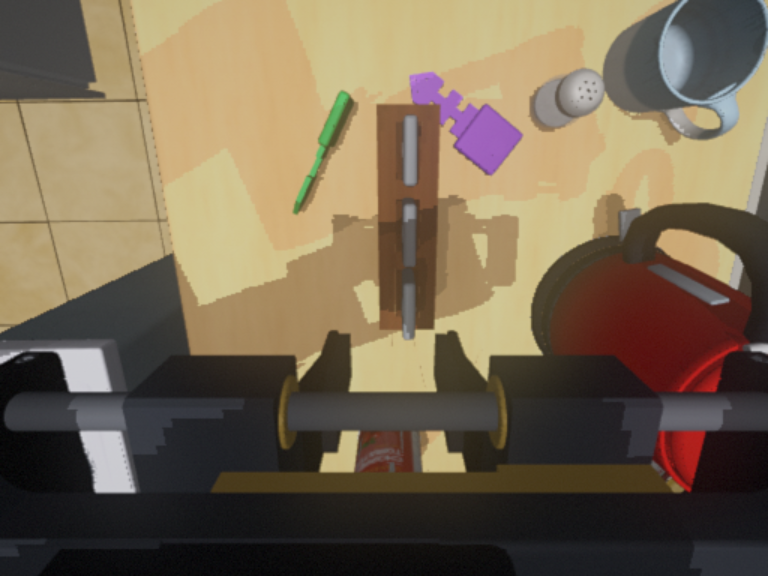

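Run:
```python
from h import *
plan([(.4910,.2456,.24,-.7,3),(.4910,.2456,.151,-.7,4)])
```

```text
now [0.4782 0.2844 0.3402] psi -0.86 tilt [-3.e-04 -4.e-04 -1.e+00] t 4.15
3 -12.9 4.5 33.4 0 0 -0.1; -12.9 4.5 33.4 0 0 -0.1; -12.9 4.4 33.4 0 0 -0.1
4 0.0 0.0 22.2 0 0 -0.0; 0.0 0.0 22.2 0 0 -0.0; 0.0 0.0 22.2 0 0 -0.0; 0.0 0.0 22.2 0 0 -0.0
```

send_rows(deltas="-12.9 4.5 33.4 0 0 -0.1 0.4; -12.9 4.5 33.4 0 0 -0.1 0.4; -12.9 4.4 33.4 0 0 0 0.4; 0 0 22 0 0 0 0.4; 0 0 22 0 0 0 0.4; 0 0 23 0 0 0 0.4; 0 0 22 0 0 0 0.4; 0 0 0 0 0 0 0.4; 0 0 0 0 0 0 0.4", newtons=30)

```text
time: 5.28
position: [0.4915, 0.2466, 0.1517]
tool_rot: [0.711, 0.703, 0.001, 0.0]
ft_force: [0.3, -0.8, 0.8]
grip_width: 0.0347
grip_force: 0.0
```

Run:
```python
from h import *
o,M,psi=state(); print(o['position'],psi,o['ft_force'])
plan([(.491,.2455,.151,-.7,1)])
```

```text
[0.49154742 0.24663695 0.15172864] -0.585168222184043 [ 0.32239857 -0.80339123  0.80214651]
now [0.4915 0.2466 0.1517] psi -0.59 tilt [ 1.2e-03  3.0e-04 -1.0e+00] t 5.28
1 -1.1 -0.5 0.7 0 0 0.1
```

send_rows(deltas="-1 -0.5 0.5 0 0 0 0.4; 0 0 0 0 0 0 0; 0 0 0 0 0 0 0; 0 0 0 0 0 0 0; 0 0 0 0 0 0 0", newtons=30)

```text
time: 5.9
position: [0.4904, 0.2463, 0.1506]
tool_rot: [0.71, 0.704, 0.0, 0.0]
ft_force: [-0.1, -0.4, 1.5]
grip_width: 0.0094
grip_force: 30.0
```

Run:
```python
from h import *
o,M,psi=state(); print(o['position'],psi,o['ft_force'],o['grip_force'])
plan([(.4915,.2455,.27,-.7,3),(.5012,-.276,.27,-9.7,10),(.5012,-.276,.24,-9.7,1)])
```

```text
[0.49035033 0.24630449 0.15059909] -0.5032530621530359 [-0.09870411 -0.36562494  1.52911125] 29.9996509635821
now [0.4904 0.2463 0.1506] psi -0.5 tilt [ 2.e-04  1.e-04 -1.e+00] t 5.9
3 -0.3 0.4 -39.8 0 0 0.1; -0.3 0.4 -39.8 0 0 0.1; -0.3 0.4 -39.8 0 0 0.1
10 -52.1 1.6 -0.0 0 0 0.9; -52.1 2.4 -0.0 0 0 0.9; -52.1 3.2 -0.0 0 0 0.9; -52.0 4.1 -0.0 0 0 0.9; -51.9 4.9 -0.0 0 0 0.9; -51.8 5.7 -0.0 0 0 0.9; -51.8 6.5 -0.0 0 0 0.9; -51.6 7.3 -0.0 0 0 0.9; -51.5 8.1 -0.0 0 0 0.9; -51.4 8.9 -0.0 0 0 0.9
1 0.0 0.0 30.0 0 0 -0.0
```

send_rows(deltas="0 0 -20 0 0 0 0; 0 0 -40 0 0 0 0; 0 0 -40 0 0 0 0; 0 0 -40 0 0 0 0")

```text
time: 6.4
position: [0.4899, 0.2461, 0.2913]
tool_rot: [0.71, 0.704, -0.0, -0.0]
ft_force: [0.6, 0.1, -0.7]
grip_width: 0.0098
grip_force: 30.0
```

send_rows(deltas="-52.1 1.6 0 0 0 0.9 0; -52.1 2.4 0 0 0 0.9 0; -52.1 3.2 0 0 0 0.9 0; -52 4.1 0 0 0 0.9 0; -51.9 4.9 0 0 0 0.9 0; -51.8 5.7 0 0 0 0.9 0; -51.8 6.5 0 0 0 0.9 0; -51.6 7.3 0 0 0 0.9 0; -51.5 8.1 5 0 0 0.9 0; -51.4 8.9 10 0 0 0.9 0")

```text
time: 7.65
position: [0.5015, -0.2769, 0.2754]
tool_rot: [0.764, 0.646, 0.0, 0.0]
ft_force: [0.4, 0.7, -0.2]
grip_width: 0.0103
grip_force: 30.0
```

send_rows(deltas="0 0 15 0 0 0 0; 0 0 10 0 0 0 0; 0 0 0 0 0 0 0")

```text
time: 8.02
position: [0.5009, -0.2732, 0.2492]
tool_rot: [0.763, 0.647, -0.0, -0.002]
ft_force: [0.3, 0.5, -1.2]
grip_width: 0.0098
grip_force: 30.0
```

Run:
```python
from h import *
c=cam('wrist');o,M,psi=state(); print(o['position'],psi,o['grip_width'],o['grip_force'])
save('w3',c['image'][100:384,120:420].repeat(2,0).repeat(2,1))
np.savez('/tmp/w3.npz',im=c['image'],W=pts(c),R=c['R'],t=c['t'],f=c['f'],cx=c['cx'],cy=c['cy'])
plan([(.5012,-.276,.236,-9.7,1)])
```

```text
[ 0.50140308 -0.27346335  0.25000535] -9.412462927832125 0.010002752293194512 29.999775923788548
now [ 0.5014 -0.2735  0.25  ] psi -9.41 tilt [-0.0014  0.0015 -1.    ] t 8.07
1 -2.5 0.2 14.0 0 0 0.3
```

View pics/w3.png

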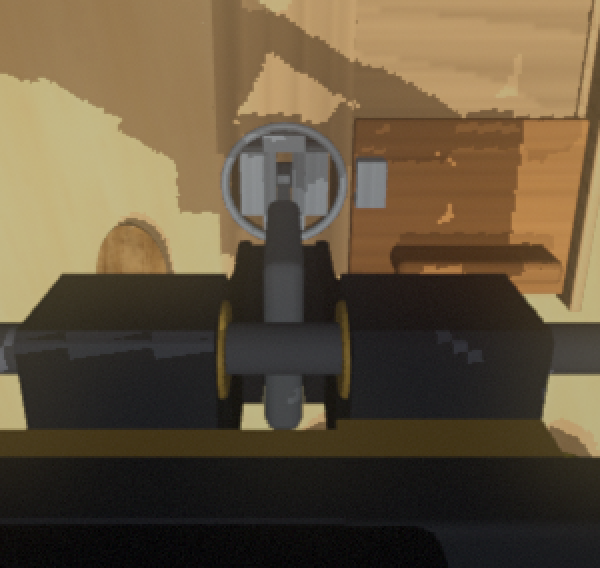

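Run:
```python
from h import *
c=dict(np.load('/tmp/w3.npz')); print(ray(c,262,191.5,.08))
W=c['W'].reshape(-1,3)
P=W[(W[:,2]>.19)&(W[:,2]<.24)&(abs(W[:,0]-.5014)<.012)&(abs(W[:,1]+.2735)<.04)]
print(len(P),np.percentile(P,[1,10,50,90,99],axis=0).round(4))
P=W[(W[:,2]>.1)&(W[:,2]<.17)&(abs(W[:,0]-.5014)<.012)&(abs(W[:,1]+.2735)<.04)]
print('blade',len(P),np.percentile(P,[1,10,50,90,99],axis=0).round(4) if len(P) else '')
```

```text
[ 0.50129759 -0.27545157  0.08      ]
2785 [[ 0.4903 -0.2952  0.191 ]
 [ 0.4928 -0.2872  0.1994]
 [ 0.5022 -0.2631  0.2198]
 [ 0.5099 -0.2508  0.2279]
 [ 0.513  -0.2499  0.2383]]
blade 80 [[ 0.5012 -0.2622  0.1186]
 [ 0.5018 -0.2612  0.1202]
 [ 0.5034 -0.2593  0.135 ]
 [ 0.5055 -0.2589  0.1471]
 [ 0.5056 -0.2587  0.1492]]
```

send_rows(deltas="-2.2 0.2 0 0 0 0.3 0; 0 0 12 0 0 0 0; 0 0 12 0 0 0 0; 0 0 6 0 0 0 0; 0 0 6 0 0 0 0; 0 0 8 0 0 0 0")

```text
time: 8.82
position: [0.5016, -0.2772, 0.2079]
tool_rot: [0.765, 0.644, 0.0, -0.0]
ft_force: [-2.2, 2.4, 2.4]
grip_width: 0.0098
grip_force: 30.0
```

Run:
```python
from h import *
o,M,psi=state(); print(o['position'],psi,o['ft_force'],o['moment'],o['time'],M[:,2])
```

```text
[ 0.50164122 -0.27721723  0.20788649] -9.818475405145199 [-2.1594636   2.36498201  2.36290478] [0.75614567 0.36657078 0.02737688] 8.825 [ 7.32122052e-05  5.43007645e-04 -9.99999850e-01]
```

send_rows(deltas="1 -0.5 4 0 0 0 0; 0 0 8 0 0 0 0; 0 0 8 0 0 0 0; 0 0 8 0 0 0 0; 0 0 8 0 0 0 0")

```text
time: 9.45
position: [0.5011, -0.2761, 0.1697]
tool_rot: [0.765, 0.644, 0.0, -0.0]
ft_force: [0.2, 1.9, 1.3]
grip_width: 0.0099
grip_force: 30.0
```

Run:
```python
from h import *
o,M,psi=state(); print(o['position'],psi,o['ft_force'],o['moment'],o['time'],M[:,2])
```

```text
[ 0.50107996 -0.27608661  0.16972089] -9.820181684097241 [0.22995774 1.86182222 1.31058687] [ 4.41500272e-01 -1.12606338e-01  6.38420698e-05] 9.45 [-3.41910360e-04  6.74932930e-04 -9.99999714e-01]
```

send_rows(deltas="0.5 0 8 0 0 0 0; 0 0 6 0 0 0 0; 0 0 1.5 0 0 0 0; 0 0 0 0 0 0 0")

```text
time: 9.95
position: [0.5012, -0.2759, 0.1555]
tool_rot: [0.765, 0.644, -0.0, 0.0]
ft_force: [-1.4, 1.8, 4.8]
grip_width: 0.0096
grip_force: 30.0
```

send_rows(deltas="0 0 1 0 0 0 0; 0 0 0 0 0 5 0; 0 0 0 0 0 5 0; 0 0 0 0 0 5 0")

```text
time: 10.45
position: [0.5008, -0.2759, 0.1554]
tool_rot: [0.843, 0.539, -0.001, -0.0]
ft_force: [-2.2, 3.1, 10.2]
grip_width: 0.0096
grip_force: 30.7
```

Run:
```python
from h import *
o,M,psi=state(); print(o['position'],psi,o['ft_force'],o['moment'],o['time'],M[:,2])
```

```text
[ 0.50078292 -0.27586482  0.15544333] -24.822438485685502 [-2.17411173  3.08171243 10.24654597] [0.61828387 0.64889075 0.58871222] 10.45 [-1.23321686e-03 -6.56921016e-04 -9.99999024e-01]
```

send_rows(deltas="0 0 0 0 0 4 0; 0 0 0 0 0 0 0")

```text
time: 10.7
position: [0.5008, -0.276, 0.1554]
tool_rot: [0.86, 0.511, -0.001, 0.0]
ft_force: [-2.5, 2.6, 10.3]
grip_width: 0.0105
grip_force: 31.6
```

Run:
```python
from h import *
o,M,psi=state(); print(o['position'],psi,o['ft_force'],o['moment'],o['time'],M[:,2])
c=cam('wrist'); im=c['image']; save('w4',im[100:384,120:420].repeat(2,0).repeat(2,1))
```

```text
[ 0.50080014 -0.27595248  0.15543448] -28.593543850867636 [-2.48292061  2.63489644 10.28926974] [0.47436302 0.63532195 0.67924151] 10.7 [-0.00139769 -0.00129884 -0.99999818]
```

View pics/w4.png

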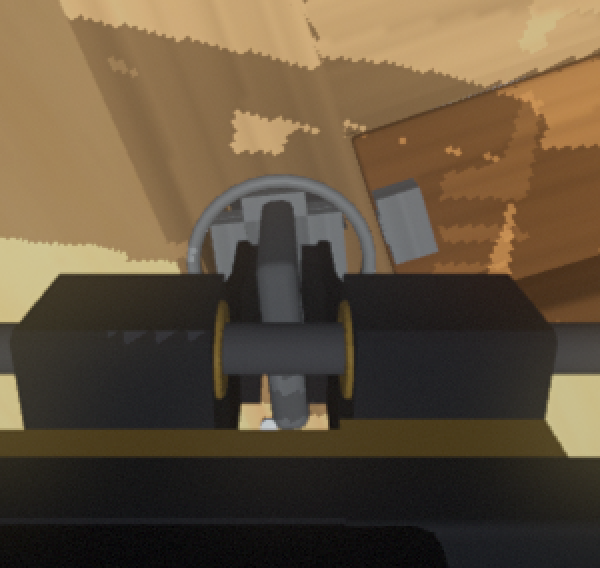

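send_rows(deltas="0 0 0 0 0 -6 0; 0 0 0 0 0 -6 0; 0 0 0 0 0 -6 0; 0 0 0 0 0 -1 0; 0 0 0 0 0 0 0")

```text
time: 11.38
position: [0.5009, -0.2759, 0.1554]
tool_rot: [0.765, 0.644, -0.0, 0.0]
ft_force: [-3.4, 2.8, 11.2]
grip_width: 0.0098
grip_force: 29.9
```

Run:
```python
from h import *
o,M,psi=state(); print(o['position'],psi,o['ft_force'],o['moment'],o['time'],M[:,2])
c=cam('wrist'); np.savez('/tmp/w5.npz',im=c['image'],W=pts(c))
```

```text
[ 0.50091163 -0.27591372  0.15542523] -9.808391079933013 [-3.38491519  2.76514826 11.1521767 ] [ 0.47925255  0.47805222 -0.07262269] 11.375 [-3.26701139e-04 -4.09874683e-04 -9.99999863e-01]
```

send_rows(deltas="0 0 0 0 0 -3 0; 0 0 0 0 0 0 0")

```text
time: 11.68
position: [0.5011, -0.2759, 0.1554]
tool_rot: [0.748, 0.664, -0.0, 0.0]
ft_force: [-2.8, 2.6, 10.4]
grip_width: 0.0096
grip_force: 29.9
```

Run:
```python
from h import *
o,M,psi=state(); print(o['position'],psi,o['ft_force'],o['moment'],o['time'],M[:,2])
c=cam('wrist'); W=pts(c).reshape(-1,3)
P=W[(W[:,2]>.119)&(W[:,2]<.131)&(abs(W[:,0]-.501)<.025)&(abs(W[:,1]+.276)<.035)]
print(len(P),cv2.minAreaRect(P[:,:2].astype(np.float32)))
```

```text
[ 0.50106999 -0.27594637  0.15543453] -6.8055414218165495 [-2.75612324  2.57976015 10.41838835] [ 0.51775447  0.44765728 -0.06528815] 11.675 [ 8.39061041e-05 -5.05338994e-04 -9.99999869e-01]
1606 ((0.5047449469566345, -0.27576565742492676), (0.026634514331817627, 0.04736608266830444), 8.033309936523438)
```

send_rows(deltas="0 0 0 0 0 -3 0; 0 0 0 0 0 0 0")

```text
time: 11.98
position: [0.5007, -0.2759, 0.1554]
tool_rot: [0.73, 0.683, -0.0, -0.0]
ft_force: [-3.9, 2.9, 10.8]
grip_width: 0.0098
grip_force: 30.0
```

Run:
```python
from h import *
o,M,psi=state(); print(o['position'],psi,o['ft_force'],o['moment'],o['time'],M[:,2])
```

```text
[ 0.50067163 -0.27591252  0.15543183] -3.8085369843392214 [-3.87700813  2.86727103 10.78100722] [ 0.4218133   0.61200833 -0.15387393] 11.975 [-9.23834123e-04 -2.41970282e-04 -9.99999544e-01]
```

send_rows(deltas="0 0 0 0 0 -3 0; 0 0 0 0 0 0 0")

```text
time: 12.22
position: [0.5003, -0.2758, 0.1554]
tool_rot: [0.712, 0.702, -0.0, -0.001]
ft_force: [-4.4, 2.5, 12.2]
grip_width: 0.0098
grip_force: 30.1
```

Run:
```python
from h import *
o,M,psi=state(); print(o['position'],psi,o['ft_force'],o['moment'],o['time'],M[:,2])
```

```text
[ 0.50033087 -0.27583468  0.15542824] -0.8634789053970063 [-4.35879848  2.48132936 12.17682313] [ 0.36817833  0.78728882 -0.36141128] 12.225 [-1.58058804e-03  2.21384407e-04 -9.99998726e-01]
```

send_rows(deltas="0 0 0 0 0 0 0.25; 0 0 0 0 0 0 0.25; 0 0 -1 0 0 9 0.25; 0 0 0 0 0 0 0.25; 0 0 0 0 0 0 0; 0 0 0 0 0 0 0; 0 0 0 0 0 0 0", newtons=30)

```text
time: 13.1
position: [0.5011, -0.2757, 0.1547]
tool_rot: [0.765, 0.644, -0.0, -0.0]
ft_force: [-0.3, 0.3, -1.2]
grip_width: 0.0097
grip_force: 30.0
```

Run:
```python
from h import *
o,M,psi=state(); print(o['position'],psi,o['ft_force'],o['moment'],o['time'],M[:,2],o['grip_width'])
s=cam('scene'); W=pts(s); print(np.nanmedian(W[200:230,275:290].reshape(-1,3),0))
plan([(.5012,-.2759,.29,-9.7,None),(.49,.2455,.29,-.6,10)])
```

```text
[ 0.50111198 -0.27573944  0.15474554] -9.77628885094934 [-0.34394797  0.31472814 -1.23521119] [-0.01733981 -0.07717938 -0.07697909] 13.1 [-3.73669499e-04  2.57108914e-04 -9.99999897e-01] 0.009744689272241067
[0.44209604 0.05019012 0.09397101]
now [ 0.5012 -0.2758  0.1548] psi -9.78 tilt [-2.e-04  1.e-04 -1.e+00] t 13.15
3 -0.0 0.0 -45.1 0 0 -0.0; -0.0 0.0 -45.1 0 0 -0.0; -0.0 0.0 -45.1 0 0 -0.0
10 51.2 -9.9 -0.0 0 0 -0.9; 51.4 -9.1 -0.0 0 0 -0.9; 51.5 -8.3 -0.0 0 0 -0.9; 51.6 -7.4 -0.0 0 0 -0.9; 51.7 -6.6 -0.0 0 0 -0.9; 51.8 -5.8 -0.0 0 0 -0.9; 51.9 -5.0 -0.0 0 0 -0.9; 52.0 -4.1 -0.0 0 0 -0.9; 52.0 -3.3 -0.0 0 0 -0.9; 52.1 -2.5 -0.0 0 0 -0.9
```

send_rows(deltas="0 0 -25 0 0 0 0; 0 0 -35 0 0 0 0; 0 0 -40 0 0 0 0; 0 0 -37 0 0 0 0")

```text
time: 13.65
position: [0.5011, -0.2757, 0.2932]
tool_rot: [0.765, 0.644, 0.0, 0.0]
ft_force: [-0.0, 0.5, -0.8]
grip_width: 0.01
grip_force: 30.0
```

send_rows(deltas="51.2 -9.9 0 0 0 -0.9 0; 51.4 -9.1 0 0 0 -0.9 0; 51.5 -8.3 0 0 0 -0.9 0; 51.6 -7.4 0 0 0 -0.9 0; 51.7 -6.6 0 0 0 -0.9 0; 51.8 -5.8 0 0 0 -0.9 0; 51.9 -5 0 0 0 -0.9 0; 52 -4.1 0 0 0 -0.9 0; 52 -3.3 0 0 0 -0.9 0; 52.1 -2.5 0 0 0 -0.9 0")

```text
time: 14.9
position: [0.4911, 0.2472, 0.2919]
tool_rot: [0.712, 0.702, 0.0, 0.0]
ft_force: [1.1, -0.8, -0.2]
grip_width: 0.0095
grip_force: 30.0
```

send_rows(deltas="0 0 20 0 0 0 0; 0 0 20 0 0 0 0; 0 0 0 0 0 0 0")

```text
time: 15.28
position: [0.4902, 0.2455, 0.2505]
tool_rot: [0.712, 0.702, -0.002, -0.001]
ft_force: [0.6, -0.2, -1.3]
grip_width: 0.0099
grip_force: 30.0
```

Run:
```python
from h import *
o,M,psi=state(); print(o['position'],psi,o['ft_force'],o['time'],o['grip_width'])
plan([(.4905,.2463,.25,-.6,1)])
```

```text
[0.4902232  0.24545099 0.25045745] -0.7680408426526997 [ 0.61766615 -0.24420742 -1.34775933] 15.275 0.009911144460510607
now [0.4902 0.2455 0.2505] psi -0.77 tilt [-0.0041 -0.0011 -1.    ] t 15.28
1 0.9 0.3 0.5 0 0 -0.2
```

send_rows(deltas="0.8 0.3 10 0 0 0 0; 0 0 12 0 0 0 0; 0 0 10 0 0 0 0; 0 0 10 0 0 0 0; 0 0 10 0 0 0 0")

```text
time: 15.9
position: [0.4918, 0.2463, 0.1992]
tool_rot: [0.712, 0.702, -0.0, -0.0]
ft_force: [0.1, -0.1, 0.1]
grip_width: 0.0098
grip_force: 30.0
```

send_rows(deltas="0 0 15 0 0 0 0; 0 0 15 0 0 0 0; 0 0 12 0 0 0 0; 0 0 5 0 0 0 0; 0 0 0 0 0 0 0")

```text
time: 16.52
position: [0.4917, 0.2463, 0.1525]
tool_rot: [0.712, 0.702, -0.0, -0.0]
ft_force: [-0.7, -0.8, -1.7]
grip_width: 0.01
grip_force: 30.0
```

Run:
```python
from h import *
o,M,psi=state(); print(o['position'],psi,o['ft_force'],o['time'],o['grip_width'])
```

```text
[0.49167073 0.24631581 0.15252094] -0.8128076965346291 [-0.73288341 -0.8378327  -1.68128204] 16.525 0.010022356467455128
```

send_rows(deltas="0 0 3 0 0 0 0; 0 0 0 0 0 0 0")

```text
time: 16.77
position: [0.4919, 0.2464, 0.1502]
tool_rot: [0.712, 0.702, 0.0, 0.0]
ft_force: [-0.1, 0.2, -1.0]
grip_width: 0.0099
grip_force: 30.0
```

send_rows(deltas="0 0 0 0 0 0 0.4; 0 0 0 0 0 0 0.4; 0 0 -30 0 0 0 0.4; 0 0 -28 0 0 0 0.4; 30 1 0 0 0 0 0.4; 30 1 0 0 0 0 0.4; 0 0 25 0 0 0 0.4; 0 0 31 0 0 0 0.4; 0 0 0 0 0 0 0.4; 0 0 0 0 0 0 0.4")

```text
time: 18.02
position: [0.4952, 0.3065, 0.1527]
tool_rot: [0.712, 0.702, 0.001, 0.0]
ft_force: [0.4, 0.2, 0.1]
grip_width: 0.0347
grip_force: 0.0
```

Run:
```python
from h import *
c=cam('scene');W=pts(c).reshape(-1,3)
P=W[(abs(W[:,0]-.491)<.03)&(W[:,1]>.21)&(W[:,1]<.275)&(W[:,2]>.08)]
print(len(P),np.percentile(P,[1,50,99],axis=0).round(4),P[:,2].max())
plan([(.4920,.3063,.150,-.7,1)])
```

```text
Traceback (most recent call last):
IndexError: index -1 is out of bounds for axis 0 with size 0
```

send_rows(deltas="0 -3 2.3 0 0 0 0.4; 0 0 0 0 0 0 0; 0 0 0 0 0 0 0; 0 0 0 0 0 0 0; 0 0 0 0 0 0 0", newtons=30)

```text
time: 18.7
position: [0.4917, 0.3064, 0.1498]
tool_rot: [0.712, 0.702, 0.0, 0.0]
ft_force: [0.6, 0.0, 1.6]
grip_width: 0.0098
grip_force: 30.0
```

send_rows(deltas="0 0 -25 0 0 0 0; 0 0 -35 0 0 0 0; 0 0 -40 0 0 0 0; 0 0 -40 0 0 0 0; 0 0 0 0 0 0 0")

```text
time: 19.32
position: [0.4933, 0.307, 0.2931]
tool_rot: [0.712, 0.702, 0.004, 0.002]
ft_force: [-0.1, 0.4, -0.2]
grip_width: 0.0099
grip_force: 30.0
```

Run:
```python
from h import *
c=cam('wrist'); W=pts(c).reshape(-1,3); o,M,psi=state()
for lo,hi in ((.08,.135),(.19,.24)):
  P=W[(abs(W[:,0]-.491)<.012)&(W[:,1]>.2)&(W[:,1]<.4)&(W[:,2]>lo)&(W[:,2]<hi)]
  if len(P): print(lo,len(P),np.percentile(P,[1,50,99],axis=0).round(4))
plan([(.499,-.22,.29,-9.5,10),(.5012,-.2757,.245,-9.8,2)])
```

```text
0.08 561 [[0.4875 0.3421 0.1186]
 [0.4923 0.3666 0.1217]
 [0.4969 0.3883 0.1236]]
0.19 439 [[0.4812 0.3159 0.2211]
 [0.4919 0.3185 0.2316]
 [0.5029 0.3304 0.2399]]
now [0.4921 0.3065 0.2909] psi -0.81 tilt [ 0.0029  0.0011 -1.    ] t 19.38
10 -52.6 1.4 0.1 0 0 0.9; -52.6 2.2 0.1 0 0 0.9; -52.6 3.0 0.1 0 0 0.9; -52.5 3.8 0.1 0 0 0.9; -52.5 4.6 0.1 0 0 0.9; -52.4 5.4 0.1 0 0 0.9; -52.3 6.2 0.1 0 0 0.9; -52.2 7.0 0.1 0 0 0.9; -52.1 7.8 0.1 0 0 0.9; -52.0 8.6 0.1 0 0 0.9
2 -27.3 5.7 22.5 0 0 0.2; -27.3 5.8 22.5 0 0 0.2
```

send_rows(deltas="-52.6 1.4 0 0 0 0.9 0; -52.6 2.2 0 0 0 0.9 0; -52.6 3 0 0 0 0.9 0; -52.5 3.8 0 0 0 0.9 0; -52.5 4.6 0 0 0 0.9 0; -52.4 5.4 0 0 0 0.9 0; -52.3 6.2 0 0 0 0.9 0; -52.2 7 0 0 0 0.9 0; -52.1 7.8 0 0 0 0.9 0; -52 8.6 0 0 0 0.9 0")

```text
time: 20.62
position: [0.496, -0.2215, 0.2876]
tool_rot: [0.765, 0.644, -0.0, -0.002]
ft_force: [0.4, 0.2, -0.3]
grip_width: 0.0097
grip_force: 30.0
```

send_rows(deltas="-27.3 5.7 20 0 0 0 0; -27.3 5.8 15 0 0 0 0; 0 0 10 0 0 0 0; 0 0 0 0 0 0 0; 0 0 0 0 0 0 0")

```text
time: 21.25
position: [0.499, -0.2748, 0.2446]
tool_rot: [0.765, 0.645, 0.0, -0.001]
ft_force: [-0.2, -0.2, -0.8]
grip_width: 0.0097
grip_force: 30.0
```

Run:
```python
from h import *
o,M,psi=state()
plan([(.5012,-.2757,.235,-9.8,1)])
```

```text
now [ 0.499  -0.2748  0.2446] psi -9.74 tilt [-7.e-04  8.e-04 -1.e+00] t 21.25
1 -0.5 2.3 9.6 0 0 0.1
```

send_rows(deltas="-0.5 2.2 8 0 0 0 0; 0 0 10 0 0 0 0; 0 0 10 0 0 0 0; 0 0 10 0 0 0 0; 0 0 10 0 0 0 0")

```text
time: 21.88
position: [0.501, -0.2761, 0.1959]
tool_rot: [0.765, 0.644, 0.0, -0.001]
ft_force: [1.2, 1.8, 1.7]
grip_width: 0.01
grip_force: 30.0
```

send_rows(deltas="0 0 10 0 0 0 0; 0 0 10 0 0 0 0; 0 0 10 0 0 0 0; 0 0 8 0 0 0 0; 0 0 5 0 0 0 0; 0 0 0 0 0 0 0")

```text
time: 22.62
position: [0.5014, -0.2772, 0.158]
tool_rot: [0.765, 0.644, -0.0, 0.001]
ft_force: [-4.8, 7.3, 30.0]
grip_width: 0.0098
grip_force: 30.0
```

Run:
```python
from h import *
o,M,psi=state(); print(o['position'],psi,o['ft_force'],o['moment'],o['time'],M[:,2])
```

```text
[ 0.50143443 -0.27716643  0.15796258] -9.7601424686249 [-4.82577652  7.28989615 29.97048328] [ 0.97249995  0.9852889  -0.05544701] 22.625 [ 0.00143233 -0.00216882 -0.99999662]
```

Run:
```python
from h import *
c=cam('wrist');W=pts(c).reshape(-1,3)
P=W[(abs(W[:,0]-.504)<.008)&(W[:,1]>-.262)&(W[:,1]<-.24)&(W[:,2]>.1)&(W[:,2]<.16)]
print(len(P),np.percentile(P,[1,25,50,75,99],axis=0).round(4))
```

```text
866 [[ 0.5007 -0.2618  0.1007]
 [ 0.5038 -0.2572  0.1197]
 [ 0.5061 -0.2541  0.1313]
 [ 0.5084 -0.2529  0.1331]
 [ 0.5109 -0.2516  0.1345]]
```

send_rows(deltas="0 0 -5 0 0 0 0; 1.3 -0.3 0 0 0 0 0; 0 0 0 0 0 0 0")

```text
time: 23.05
position: [0.5014, -0.2775, 0.1597]
tool_rot: [0.765, 0.644, -0.001, 0.002]
ft_force: [-2.6, -0.2, 10.0]
grip_width: 0.0102
grip_force: 30.0
```

Run:
```python
from h import *
o,M,psi=state(); print(o['position'],psi,o['ft_force'],o['moment'],o['time'],M[:,2])
```

```text
[ 0.5013527  -0.27750632  0.15970251] -9.74870281883433 [-2.60807189 -0.20580031  9.99028897] [-0.29581262  0.65310517  0.01185875] 23.05 [ 9.99430814e-04 -4.14288573e-03 -9.99990919e-01]
```

send_rows(deltas="0 0 -12 0 0 0 0; 0 0 -6 0 0 0 0; 0 0 0 0 0 0 0; 0 0 0 0 0 0 0")

```text
time: 23.55
position: [0.4997, -0.2763, 0.1717]
tool_rot: [0.765, 0.644, -0.001, -0.002]
ft_force: [2.0, -6.7, -28.2]
grip_width: 0.0094
grip_force: 30.0
```

Run:
```python
from h import *
o,M,psi=state(); print(o['position'],psi,o['ft_force'],o['moment'],o['time'],M[:,2])
c=cam('wrist');W=pts(c); save('w6',c['image'][100:384,120:420].repeat(2,0).repeat(2,1))
W=W.reshape(-1,3);P=W[(abs(W[:,0]-.504)<.012)&(W[:,1]>-.262)&(W[:,1]<-.24)&(W[:,2]>.1)&(W[:,2]<.165)]
print(len(P),np.percentile(P,[1,25,50,75,99],axis=0).round(4))
```

```text
[ 0.49969803 -0.27630789  0.1716513 ] -9.79984799199482 [  1.98778181  -6.69129991 -28.1601774 ] [-1.00905427 -0.56556207  0.04512987] 23.55 [-0.00458522  0.00119521 -0.99998877]
936 [[ 0.4986 -0.2618  0.1014]
 [ 0.5016 -0.2566  0.1246]
 [ 0.5039 -0.2539  0.1412]
 [ 0.5063 -0.2529  0.1448]
 [ 0.5087 -0.2517  0.1463]]
```

View pics/w6.png

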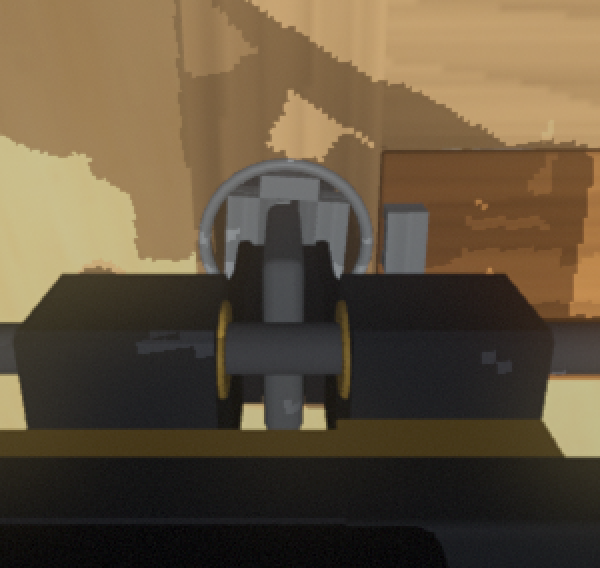

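send_rows(deltas="0 0 3 0 0 0 0; 0 0 0 0 0 0 0.2; 0 0 0 0 0 0 0.2; 0 0 0 0 0 0 0.2")

```text
time: 24.1
position: [0.5017, -0.2756, 0.1749]
tool_rot: [0.765, 0.644, 0.0, 0.001]
ft_force: [0.1, 0.2, -0.1]
grip_width: 0.0174
grip_force: 0.0
```

Run:
```python
from h import *
o,M,psi=state(); print(o['position'],psi,o['ft_force'],o['moment'],o['time'],M[:,2],o['grip_width'])
c=cam('wrist');W=pts(c)
W=W.reshape(-1,3);P=W[(abs(W[:,0]-.504)<.012)&(W[:,1]>-.27)&(W[:,1]<-.24)&(W[:,2]>.1)&(W[:,2]<.165)]
print(len(P),np.percentile(P,[1,25,50,75,99],axis=0).round(4))
plan([(.5011,-.2757,.1548,-9.8,1)])
```

```text
[ 0.50166778 -0.27564956  0.17485009] -9.802409571197748 [ 0.09662705  0.18421123 -0.08776526] [-0.00955245 -0.10730802  0.00689513] 24.1 [ 0.00193851 -0.00119091 -0.99999741] 0.017351164421177918
1711 [[ 0.4922 -0.2697  0.1054]
 [ 0.5    -0.2663  0.126 ]
 [ 0.5042 -0.2624  0.1291]
 [ 0.5079 -0.2511  0.1322]
 [ 0.5157 -0.2408  0.1474]]
now [ 0.5016 -0.2757  0.1747] psi -9.8 tilt [ 0.0017 -0.0011 -1.    ] t 24.15
1 -0.1 -0.5 19.9 0 0 0.0
```

send_rows(deltas="0 -0.5 8 0 0 0 0.3; 0 0 8 0 0 0 0.3; 0 0 3 0 0 0 0.3; 0 0 0 0 0 0 0.3; 0 0 0 0 0 0 0; 0 0 0 0 0 0 0; 0 0 0 0 0 0 0", newtons=40)

```text
time: 25.02
position: [0.5007, -0.2756, 0.1548]
tool_rot: [0.765, 0.644, 0.0, 0.0]
ft_force: [-0.0, 0.2, 0.0]
grip_width: 0.01
grip_force: 40.0
```

Run:
```python
from h import *
o,M,psi=state(); print(o['position'],psi,o['ft_force'],o['moment'],o['time'],M[:,2],o['grip_width'])
c=cam('wrist');W=pts(c)
W=W.reshape(-1,3);P=W[(abs(W[:,0]-.504)<.008)&(W[:,1]>-.262)&(W[:,1]<-.24)&(W[:,2]>.1)&(W[:,2]<.165)]
print(len(P),np.percentile(P,[1,25,50,75,99],axis=0).round(4))
```

```text
[ 0.50065398 -0.27558644  0.15482143] -9.817027769065001 [-0.00315157  0.17702052  0.02566885] [ 0.00159564 -0.07878784  0.02939006] 25.025 [ 2.57642152e-04 -1.75517188e-04 -9.99999951e-01] 0.009989249565120248
1157 [[ 0.499  -0.2617  0.1052]
 [ 0.5033 -0.2562  0.1259]
 [ 0.5058 -0.2505  0.1278]
 [ 0.5082 -0.2451  0.1295]
 [ 0.5114 -0.2406  0.145 ]]
```

send_rows(deltas="0 0 1.5 0 0 0 0; 0 0 0 0 0 0 0")

```text
time: 25.32
position: [0.5007, -0.2756, 0.1544]
tool_rot: [0.765, 0.644, 0.0, 0.0]
ft_force: [-1.3, 0.9, 8.3]
grip_width: 0.0099
grip_force: 40.0
```

Run:
```python
from h import *
o,M,psi=state(); print(o['position'],psi,o['ft_force'],o['moment'],o['time'])
c=cam('wrist');W=pts(c); W=W.reshape(-1,3)
P=W[(abs(W[:,0]-.5045)<.004)&(W[:,1]>-.262)&(W[:,1]<-.252)&(W[:,2]>.1)]
print(len(P),np.percentile(P,[1,25,50,75,90,99],axis=0)[:,2].round(4))
```

```text
[ 0.50071739 -0.27561334  0.15442404] -9.807239189855517 [-1.34347901  0.92962782  8.2790307 ] [0.27878369 0.2249405  0.03205987] 25.325
665 [0.1272 0.1294 0.1308 0.1817 0.1836 0.1952]
```

Run:
```python
import numpy as np
W=np.load('/tmp/w5.npz')['W'].reshape(-1,3)
P=W[(abs(W[:,0]-.5045)<.004)&(W[:,1]>-.262)&(W[:,1]<-.252)&(W[:,2]>.1)]
print(len(P),np.percentile(P,[1,25,50,75,90,99],axis=0)[:,2].round(4))
```

```text
938 [0.1011 0.1206 0.1267 0.1824 0.1847 0.1966]
```

Run:
```python
from h import *
def f(W):
    W=W.reshape(-1,3); P=W[(abs(W[:,0]-.504)<.008)&(W[:,1]>-.264)&(W[:,1]<-.248)&(W[:,2]>.11)&(W[:,2]<.16)]
    print(np.histogram(P[:,2],np.arange(.115,.142,.002))[0], P[:,1].max(), [ (round(float(y),3),float(np.percentile(P[abs(P[:,1]-y)<.001,2],80).round(4))) for y in np.arange(-.263,-.251,.002) if (abs(P[:,1]-y)<.001).any()])
f(np.load('/tmp/w5.npz')['W']); c=cam('wrist'); f(pts(c))
```

```text
[ 36  30  38  33  83 271 127   0   0   0   0   0   0] -0.2523951807501588 [(-0.263, 0.1273), (-0.261, 0.1273), (-0.259, 0.1272), (-0.257, 0.1271), (-0.255, 0.1264), (-0.253, 0.1244)]
[  0   0   0   0   9  95 315 277 111   0   0   0   0] -0.24801037613519725 [(-0.263, 0.1319), (-0.261, 0.1313), (-0.259, 0.131), (-0.257, 0.1301), (-0.255, 0.1294), (-0.253, 0.1289), (-0.251, 0.1282)]
```

Run:
```python
from h import *
c=cam('wrist');W=pts(c); np.savez('/tmp/w7.npz',im=c['image'],W=W)
# box-frame coords about keyhole
a=np.radians(-9.8); ex=np.array([np.cos(a),np.sin(a)]); ey=np.array([-np.sin(a),np.cos(a)])
d=W[...,:2]-np.array([.5011,-.2757]); bx=d@ex; by=d@ey; z=W[...,2]
for x0 in (-4,0,4):
  for y in range(-30,44,2):
    m=(abs(bx*1e3-x0)<2)&(abs(by*1e3-y)<1)&(z<.17)
    if m.any(): print((x0,y),m.sum(),np.percentile(z[m],[5,50,95]).round(4),end=' ')
  print()
save('w7',cv2.resize(c['image'][150:330,200:320],None,fx=5,fy=5,interpolation=cv2.INTER_CUBIC)[:600])
```

```text
(-4, -10) 4 [0.1318 0.133  0.133 ] (-4, -8) 25 [0.1321 0.1348 0.1368] (-4, -6) 35 [0.1323 0.1358 0.1373] (-4, -4) 37 [0.1327 0.1352 0.1371] (-4, -2) 38 [0.1328 0.1345 0.1361] (-4, 0) 10 [0.1346 0.1353 0.1357] (-4, 8) 3 [0.1022 0.1064 0.1247] (-4, 10) 43 [0.1041 0.1191 0.1276] (-4, 12) 21 [0.1286 0.1303 0.1319] (-4, 14) 22 [0.1285 0.1304 0.132 ] (-4, 16) 28 [0.1284 0.1297 0.1311] (-4, 18) 26 [0.1266 0.1287 0.1301] (-4, 20) 25 [0.0797 0.1284 0.1298] (-4, 22) 36 [0.079  0.1275 0.1291] (-4, 24) 53 [0.075  0.08   0.1281] (-4, 26) 34 [0.0809 0.1263 0.1426] (-4, 28) 48 [0.0807 0.0972 0.1274] (-4, 30) 58 [0.0788 0.1045 0.1269] (-4, 32) 130 [0.0789 0.1676 0.1699] (-4, 34) 81 [0.0789 0.125  0.1695] (-4, 36) 31 [0.0784 0.0795 0.1237] (-4, 38) 23 [0.0787 0.0792 0.0802] (-4, 40) 22 [0.0782 0.0791 0.0801] (-4, 42) 23 [0.0783 0.0792 0.0799] 
(0, -10) 2 [0.1363 0.1363 0.1363] (0, -8) 24 [0.1363 0.1371 0.1379] (0, -6) 35 [0.1364 0.1371 0.1378] (0, -4) 37 [0.1356 0.1366 0.1374] (0, -2) 35 [0.1348 0.136  0.137 ] (0, 0) 28 [0.1351 0.1358 0.1367] (0, 12) 21 [0.1307 0.1316 0.1328] (0, 14) 40 [0.1305 0.131
[... 600 characters left out ...]
 [0.1332 0.1358 0.1373] (4, -2) 38 [0.1326 0.1353 0.1371] (4, 0) 18 [0.1343 0.1354 0.1361] (4, 8) 1 [0.1268 0.1268 0.1268] (4, 10) 3 [0.1265 0.1268 0.129 ] (4, 12) 27 [0.1283 0.1306 0.132 ] (4, 14) 36 [0.128  0.1304 0.132 ] (4, 16) 37 [0.1282 0.1299 0.1318] (4, 18) 38 [0.1266 0.1295 0.1304] (4, 20) 36 [0.0791 0.1286 0.1299] (4, 22) 48 [0.0786 0.1277 0.1295] (4, 24) 63 [0.0737 0.1246 0.1286] (4, 26) 46 [0.0803 0.1269 0.1287] (4, 28) 65 [0.0806 0.1251 0.1277] (4, 30) 67 [0.0789 0.1236 0.1273] (4, 32) 156 [0.079  0.1666 0.1698] (4, 34) 91 [0.0784 0.1244 0.1691] (4, 36) 34 [0.0785 0.0796 0.1242] (4, 38) 24 [0.0783 0.0792 0.0799] (4, 40) 22 [0.0782 0.0791 0.08  ] (4, 42) 22 [0.078  0.0792 0.0803]
```

View pics/w7.png

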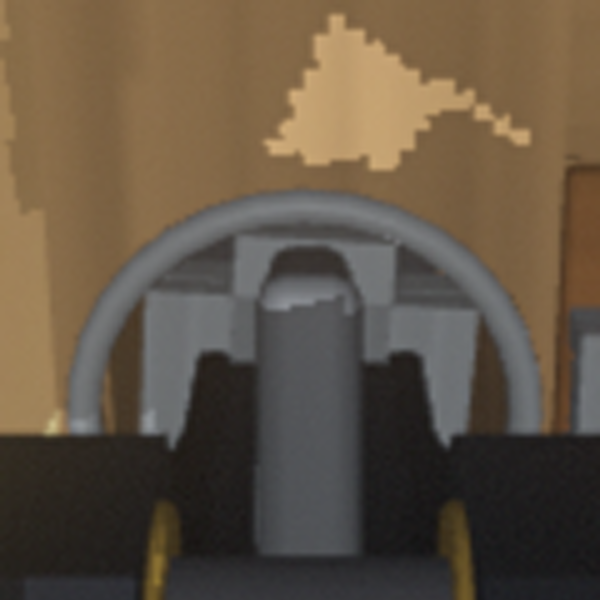

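send_rows(deltas="0 0 0 0 0 0 0.3; 0 0 0 0 0 0 0.3; 9.6 0 -5 0 -8 0 0.3; 9.3 0 -2.8 0 -8 0 0.3; 0 0 3.5 0 0 0 0.3; 0 0 0 0 0 0 0.3")

```text
time: 26.22
position: [0.5037, -0.2579, 0.1558]
tool_rot: [0.758, 0.638, -0.106, 0.089]
ft_force: [1.1, 0.3, 0.3]
grip_width: 0.0259
grip_force: 0.0
```

```bash
cat >> h.py <<'E'
A=np.radians(-9.8); EX=np.array([np.cos(A),np.sin(A),0]); EY=np.array([-np.sin(A),np.cos(A),0]); K=np.array([.5011,-.2757,.08])
def box():
    o,M,psi=state(); d=o['position']-K
    print('bx,by,z',(d@EX*1e3).round(1),(d@EY*1e3).round(1),(o['position'][2]*1e3).round(1),'zdir by',np.degrees(np.arcsin(-M[:,2]@EY)).round(2),'bx',np.degrees(np.arcsin(-M[:,2]@EX)).round(2),'F',o['ft_force'].round(1),'m',o['moment'].round(2),'t',o['time'],'w',round(o['grip_width'],4))
def top():
    W=pts(cam('wrist')); d=W-K; bx=d@EX*1e3; by=d@EY*1e3; z=W[...,2]; ys=[];zs=[]
    for y in range(-40,46,2):
        m=(abs(bx)<2)&(abs(by-y)<1)&(z<.16)&(z>.105)
        if m.sum()>8: ys.append(y);zs.append(round(float(np.median(z[m])*1e3),1))
    print(list(zip(ys,zs)))
E
python3 - <<'E'
from h import *
box(); top()
E
```

```text
bx,by,z -0.4 18.0 155.8 zdir by 15.88 bx 0.04 F [1.1 0.3 0.3] m [ 0.14 -0.1  -0.03] t 26.225 w 0.0259
[(-6, 137.4), (-4, 137.1), (-2, 136.2), (0, 135.8), (2, 135.3), (4, 134.9), (6, 133.9), (8, 133.7), (22, 129.3), (24, 129.0), (26, 128.5), (28, 127.6), (30, 126.9), (32, 112.4), (34, 118.8), (36, 123.4)]
```

send_rows(deltas="0 0 0 0 0 0 0; 0 0 0 0 0 0 0; 0 0 0 0 0 0 0; 2 0 -1.5 0 0 0 0; 2 0 -1.5 0 0 0 0; 0 0 0 0 0 0 0", newtons=40)

```text
time: 27.02
position: [0.5044, -0.2546, 0.1585]
tool_rot: [0.757, 0.638, -0.108, 0.09]
ft_force: [-2.4, -6.5, -0.5]
grip_width: 0.0097
grip_force: 40.0
```

Run:
```python
from h import *
box(); top()
```

```text
bx,by,z -0.4 21.3 158.5 zdir by 16.19 bx 0.02 F [-2.4 -6.5 -0.5] m [-1.13  0.37 -0.06] t 27.025 w 0.0097
[(-4, 139.9), (-2, 139.6), (0, 139.1), (2, 138.6), (4, 138.1), (6, 137.5), (8, 136.9), (10, 136.4), (26, 131.4), (28, 131.0), (30, 130.2), (32, 129.5), (34, 128.6), (36, 115.6), (38, 123.3), (40, 125.7)]
```

send_rows(deltas="-4.9 0 -0.5 0 4.2 0 0; -5.6 0 0.3 0 4 0 0; -5.6 0 0.3 0 4 0 0; -5.6 0 0.2 0 4 0 0; 0 0 0 0 0 0 0")

```text
time: 27.7
position: [0.5011, -0.2767, 0.1616]
tool_rot: [0.766, 0.643, 0.001, 0.001]
ft_force: [-0.4, -5.6, -0.2]
grip_width: 0.0093
grip_force: 40.0
```

Run:
```python
from h import *
box(); top()
```

```text
bx,by,z 0.2 -1.0 161.6 zdir by -0.02 bx -0.14 F [-0.4 -5.6 -0.2] m [-1.21  0.12 -0.  ] t 27.7 w 0.0093
[(-20, 136.7), (-18, 137.3), (-16, 136.8), (-14, 137.0), (-12, 137.1), (-10, 136.9), (-8, 137.0), (-6, 136.8), (10, 136.8), (12, 136.9), (14, 136.8), (16, 136.7), (18, 136.8), (20, 136.9), (22, 136.7), (24, 136.2), (26, 124.4)]
```

send_rows(deltas="-0.8 0 0 0 0 0 0; 0 0 3 0 0 0 0; 0 0 3 0 0 0 0; 0 0 0 0 0 0 0")

```text
time: 28.25
position: [0.5013, -0.2768, 0.1569]
tool_rot: [0.764, 0.645, -0.0, 0.002]
ft_force: [-4.0, -7.3, 6.0]
grip_width: 0.0096
grip_force: 40.0
```

Run:
```python
from h import *
box(); top()
```

```text
bx,by,z 0.4 -1.0 156.9 zdir by 0.17 bx -0.15 F [-4.  -7.3  6. ] m [-1.44  0.6  -0.03] t 28.25 w 0.0096
[(-20, 132.0), (-18, 132.4), (-16, 132.4), (-14, 132.1), (-12, 132.2), (-10, 132.5), (-8, 132.6), (-6, 132.2), (10, 132.0), (12, 132.0), (14, 132.1), (16, 132.2), (18, 132.1), (20, 132.0), (22, 131.9), (24, 130.6), (26, 121.2)]
```

send_rows(deltas="-0.6 -0.3 2 0 0 0 0; 0 0 2.5 0 0 0 0; 0 0 1.5 0 0 0 0; 0 0 0 0 0 0 0")

```text
time: 28.8
position: [0.5007, -0.2769, 0.1517]
tool_rot: [0.764, 0.645, -0.0, 0.001]
ft_force: [-4.9, -4.8, 10.8]
grip_width: 0.0097
grip_force: 40.0
```

Run:
```python
from h import *
box(); top()
```

```text
bx,by,z -0.2 -1.3 151.7 zdir by 0.12 bx -0.13 F [-4.9 -4.8 10.8] m [-0.99  0.79  0.09] t 28.8 w 0.0097
[(-20, 127.1), (-18, 127.3), (-16, 127.3), (-14, 127.1), (-12, 127.2), (-10, 127.1), (-8, 127.0), (-6, 127.3), (10, 127.0), (12, 127.1), (14, 127.2), (16, 126.9), (18, 127.0), (20, 127.0), (22, 127.0), (24, 125.3), (26, 116.8)]
```

send_rows(deltas="0 0 0 0 0 0 0; 0 0 0 0 0 5 0; 0 0 0 0 0 5 0; 0 0 0 0 0 5 0", newtons=50)

```text
time: 29.35
position: [0.4997, -0.2766, 0.1516]
tool_rot: [0.842, 0.54, -0.001, 0.0]
ft_force: [-6.4, -5.9, 13.2]
grip_width: 0.0098
grip_force: 50.0
```

Run:
```python
from h import *
box(); print(state()[2])
```

```text
bx,by,z -1.3 -1.1 151.6 zdir by 0.12 bx 0.05 F [-6.4 -5.9 13.2] m [-0.88  1.19  0.77] t 29.35 w 0.0098
-24.662242484873396
```

send_rows(deltas="0 0 0 0 0 -5 0; 0 0 0 0 0 -5 0; 0 0 0 0 0 -5 0; 0 0 0 0 0 -2 0; 0 0 0 0 0 -2 0; 0 0 0 0 0 0 0")

```text
time: 30.1
position: [0.5008, -0.2769, 0.1517]
tool_rot: [0.741, 0.671, -0.0, 0.002]
ft_force: [-4.1, -6.3, 9.4]
grip_width: 0.0095
grip_force: 50.0
```

Run:
```python
from h import *
box(); print(state()[2])
```

```text
bx,by,z -0.1 -1.2 151.7 zdir by 0.12 bx -0.14 F [-4.1 -6.3  9.4] m [-0.94  0.81 -0.02] t 30.1 w 0.0095
-5.676556358633838
```

send_rows(deltas="0 0 0 0 0 -3 0; 0 0 0 0 0 -2 0; 0 0 0 0 0 0 0")

```text
time: 30.48
position: [0.5004, -0.2769, 0.1517]
tool_rot: [0.712, 0.702, -0.0, 0.001]
ft_force: [-5.4, -6.7, 11.6]
grip_width: 0.0098
grip_force: 50.0
```

Run:
```python
from h import *
box(); print(state()[2]); W=pts(cam('wrist')); d=W-K; z=W[...,2]; by=d@EY*1e3; bx=d@EX*1e3
m=(z>.124)&(z<.130)&(abs(by)<28)&(abs(bx)<16); 
for lo,hi in ((-22,-14),(-14,-6),(8,16),(16,22)):
  q=m&(by>lo)&(by<hi); print(lo,np.percentile(bx[q],[3,97]).round(1),np.mean(np.percentile(bx[q],[3,97])).round(2))
```

```text
bx,by,z -0.5 -1.3 151.7 zdir by 0.1 bx -0.1 F [-5.4 -6.7 11.6] m [-1.09  0.96 -0.27] t 30.475 w 0.0098
-0.7459684971719476
-22 [-1.7  7.5] 2.91
-14 [-6.7  8.9] 1.1
8 [-6.6  9.7] 1.58
16 [-7.5  1.9] -2.77
```

send_rows(deltas="0 0 0 0 0 0 0.3; 0 0 0 0 0 0 0.3; 0 0 0 0 0 9 0.3; 0 0 0 0 0 0 0.3")

```text
time: 31.02
position: [0.5019, -0.2754, 0.1501]
tool_rot: [0.764, 0.645, 0.002, 0.001]
ft_force: [2.1, -0.6, 5.9]
grip_width: 0.0255
grip_force: 2.7
```

Run:
```python
from h import *
box(); top(); plan([(.5011,-.2757,.1545,-9.8,1)])
```

```text
bx,by,z 0.8 0.4 150.1 zdir by -0.12 bx -0.22 F [ 2.1 -0.6  5.9] m [-0.12 -0.49  0.06] t 31.025 w 0.0255
[(-18, 126.3), (-16, 127.0), (-14, 126.9), (-12, 127.2), (-10, 127.0), (-8, 126.8), (-6, 127.2), (-4, 127.2), (-2, 127.4), (12, 127.1), (14, 127.0), (16, 126.8), (18, 126.8), (20, 126.9), (22, 126.7), (24, 119.4), (26, 115.7)]
now [ 0.502  -0.2755  0.1501] psi -9.65 tilt [ 0.0044  0.0015 -1.    ] t 31.07
1 -0.4 -0.9 -4.4 0 0 0.2
```

send_rows(deltas="-0.4 -0.9 -5 0 0 0.1 0.3; 0 0 0 0 0 0 0.3; 0 0 0 0 0 0 0; 0 0 0 0 0 0 0; 0 0 0 0 0 0 0; 0 0 0 0 0 0 0", newtons=40)

```text
time: 31.82
position: [0.4992, -0.2754, 0.1542]
tool_rot: [0.766, 0.643, 0.001, -0.001]
ft_force: [-0.4, 0.8, 0.3]
grip_width: 0.0098
grip_force: 40.0
```

send_rows(deltas="0 0 -10 0 0 0 0; 0 0 -10 0 0 0 0; 0 0 -10 0 0 0 0; 0 0 0 0 0 0 0")

```text
time: 32.33
position: [0.4999, -0.276, 0.1857]
tool_rot: [0.766, 0.643, 0.002, 0.0]
ft_force: [0.2, 0.8, -1.4]
grip_width: 0.0096
grip_force: 40.0
```

Run:
```python
from h import *
box(); top(); plan([(.5011,-.2757,.29,-9.8,None),(.4928,.3065,.29,-.7,10)])
```

```text
bx,by,z -1.1 -0.5 185.7 zdir by -0.12 bx -0.13 F [ 0.2  0.8 -1.4] m [-0.07 -0.09 -0.03] t 32.325 w 0.0096
[(-22, 158.4), (-20, 158.9), (-18, 158.9), (-16, 158.8), (-14, 158.9), (-12, 158.9), (-10, 158.8), (-8, 158.6), (-6, 158.8), (10, 158.8), (12, 158.8), (14, 158.7), (16, 158.7), (18, 158.8), (20, 158.5), (22, 158.5), (24, 142.0)]
now [ 0.4996 -0.2758  0.1851] psi -9.91 tilt [ 0.0017  0.0025 -1.    ] t 32.38
2 0.2 0.7 -52.4 0 0 -0.1; 0.2 0.7 -52.4 0 0 -0.1
10 57.2 -10.7 -0.0 0 0 -0.9; 57.4 -9.8 -0.0 0 0 -0.9; 57.5 -8.9 -0.0 0 0 -0.9; 57.7 -8.0 -0.0 0 0 -0.9; 57.8 -7.1 -0.0 0 0 -0.9; 57.9 -6.2 -0.0 0 0 -0.9; 58.0 -5.2 -0.0 0 0 -0.9; 58.1 -4.3 -0.0 0 0 -0.9; 58.1 -3.4 -0.0 0 0 -0.9; 58.2 -2.5 -0.0 0 0 -0.9
```

send_rows(deltas="0 0.7 -30 0 0 0 0; 0 0.7 -40 0 0 0 0; 0 0 -35 0 0 0 0")

```text
time: 32.75
position: [0.5005, -0.2761, 0.2902]
tool_rot: [0.766, 0.643, 0.001, -0.001]
ft_force: [-0.0, -0.0, -0.3]
grip_width: 0.0099
grip_force: 40.0
```

send_rows(deltas="57.2 -10.7 0 0 0 -0.9 0; 57.4 -9.8 0 0 0 -0.9 0; 57.5 -8.9 0 0 0 -0.9 0; 57.7 -8 0 0 0 -0.9 0; 57.8 -7.1 0 0 0 -0.9 0; 57.9 -6.2 0 0 0 -0.9 0; 58 -5.2 0 0 0 -0.9 0; 58.1 -4.3 0 0 0 -0.9 0; 58.1 -3.4 0 0 0 -0.9 0; 58.2 -2.5 0 0 0 -0.9 0")

```text
time: 34.0
position: [0.4934, 0.3078, 0.291]
tool_rot: [0.712, 0.702, 0.001, -0.001]
ft_force: [0.7, -0.7, -0.2]
grip_width: 0.01
grip_force: 40.0
```

send_rows(deltas="0 0 20 0 0 0 0; 0 0 20 0 0 0 0; 0 0 0 0 0 0 0")

```text
time: 34.38
position: [0.4925, 0.3059, 0.2494]
tool_rot: [0.713, 0.702, -0.001, -0.002]
ft_force: [0.4, 0.1, 0.2]
grip_width: 0.01
grip_force: 40.0
```

Run:
```python
from h import *
plan([(.4918,.3061,.25,-.7,1)])
```

```text
now [0.4925 0.3059 0.2494] psi -0.88 tilt [-0.0043  0.0015 -1.    ] t 34.38
1 0.2 -0.7 -0.6 0 0 -0.2
```

send_rows(deltas="0.2 -0.6 10 0 0 0 0; 0 0 12 0 0 0 0; 0 0 12 0 0 0 0; 0 0 12 0 0 0 0; 0 0 12 0 0 0 0; 0 0 12 0 0 0 0")

```text
time: 35.12
position: [0.4932, 0.3066, 0.1804]
tool_rot: [0.713, 0.701, 0.001, -0.001]
ft_force: [-1.2, 0.5, 0.0]
grip_width: 0.01
grip_force: 40.0
```

send_rows(deltas="0 0 12 0 0 0 0; 0 0 10 0 0 0 0; 0 0 6 0 0 0 0; 0 0 1 0 0 0 0; 0 0 0 0 0 0 0")

```text
time: 35.75
position: [0.4932, 0.3066, 0.1523]
tool_rot: [0.713, 0.701, 0.001, -0.001]
ft_force: [-2.1, -0.7, -1.8]
grip_width: 0.0093
grip_force: 40.0
```

Run:
```python
from h import *
plan([(.4918,.3061,.15,-.7,1)]);print(state()[0]['ft_force'])
```

```text
now [0.4932 0.3066 0.1523] psi -0.91 tilt [-0.      0.0032 -1.    ] t 35.75
1 -0.6 -1.4 2.3 0 0 -0.2
[-2.08395923 -0.70488532 -1.8272634 ]
```

send_rows(deltas="-0.3 -0.8 2.3 0 0 0 0; 0 0 0 0 0 0 0; 0 0 0 0 0 0 0.4; 0 0 0 0 0 0 0.4; 0 0 -30 0 0 0 0.4; 0 0 -28 0 0 0 0.4; 30 0.5 0 0 0 0 0.4; 30 0.5 0 0 0 0 0.4; 0 0 0 0 0 0 0.4")

```text
time: 36.88
position: [0.4948, 0.3679, 0.2087]
tool_rot: [0.712, 0.702, 0.002, -0.001]
ft_force: [-0.8, -0.1, -0.4]
grip_width: 0.0347
grip_force: 0.0
```

send_rows(deltas="0 0 20 0 0 0 0.4; 0 0 20 0 0 0 0.4; 0 0 14 0 0 0 0.4; 0 0 0 0 0 0 0.4; 0 0 0 0 0 0 0.4")

```text
time: 37.5
position: [0.495, 0.3663, 0.1548]
tool_rot: [0.713, 0.701, 0.002, -0.001]
ft_force: [0.1, -0.0, 0.0]
grip_width: 0.035
grip_force: 0.0
```

Run:
```python
from h import *
plan([(.4928,.3660,.15,-.7,1)])
```

```text
now [0.495  0.3663 0.1548] psi -0.92 tilt [ 0.0014  0.0038 -1.    ] t 37.5
1 -0.4 -2.2 4.8 0 0 -0.2
```

send_rows(deltas="-0.3 -2.2 4.5 0 0 0 0.4; 0 0 0 0 0 0 0.4; 0 0 0 0 0 0 0; 0 0 0 0 0 0 0; 0 0 0 0 0 0 0; 0 0 0 0 0 0 0", newtons=40)

```text
time: 38.25
position: [0.4924, 0.3662, 0.1498]
tool_rot: [0.713, 0.701, 0.001, -0.001]
ft_force: [-0.8, -0.2, 0.1]
grip_width: 0.0096
grip_force: 40.0
```

send_rows(deltas="0 0 -25 0 0 0 0; 0 0 -35 0 0 0 0; 0 0 -40 0 0 0 0; 0 0 -42 0 0 0 0; 0 0 0 0 0 0 0")

```text
time: 38.88
position: [0.494, 0.3666, 0.2957]
tool_rot: [0.713, 0.701, 0.006, 0.0]
ft_force: [-0.2, -0.1, -0.4]
grip_width: 0.01
grip_force: 40.0
```

Run:
```python
from h import *
W=pts(cam('wrist')).reshape(-1,3); o,M,psi=state()
P=W[(abs(W[:,0]-.493)<.003)&(W[:,2]>.22)&(W[:,2]<.285)]; P=P[(P[:,1]>.33)&(P[:,1]<.4)]
for y in range(340,396,4):
  m=abs(P[:,1]*1e3-y)<2
  if m.sum()>5: print(y,np.median(P[m,2]).round(4),end=' ')
plan([(.501,-.23,.285,-9.8,10),(.5011,-.2757,.245,-9.8,1)])
```

```text
344 0.2676 348 0.2678 352 0.2677 356 0.2678 360 0.2678 364 0.2743 376 0.2676 380 0.2679 384 0.2677 388 0.256 392 0.2485 now [0.4928 0.3659 0.2934] psi -0.91 tilt [ 0.0038  0.005  -1.    ] t 38.92
10 -59.6 1.8 0.8 0 0 0.9; -59.5 2.7 0.8 0 0 0.9; -59.5 3.6 0.8 0 0 0.9; -59.4 4.5 0.8 0 0 0.9; -59.3 5.5 0.8 0 0 0.9; -59.3 6.4 0.8 0 0 0.9; -59.1 7.3 0.8 0 0 0.9; -59.0 8.2 0.8 0 0 0.9; -58.9 9.1 0.8 0 0 0.9; -58.7 10.0 0.8 0 0 0.9
1 -45.0 7.9 40.0 0 0 0.0
```

send_rows(deltas="-59.6 1.8 0 0 0 0.9 0; -59.5 2.7 0 0 0 0.9 0; -59.5 3.6 0 0 0 0.9 0; -59.4 4.5 0 0 0 0.9 0; -59.3 5.5 0 0 0 0.9 0; -59.3 6.4 0 0 0 0.9 0; -59.1 7.3 0 0 0 0.9 0; -59 8.2 0 0 0 0.9 0; -58.9 9.1 0 0 0 0.9 0; -58.7 10 0 0 0 0.9 0")

```text
time: 40.17
position: [0.4989, -0.2315, 0.2879]
tool_rot: [0.766, 0.643, 0.001, -0.003]
ft_force: [0.3, -0.5, -0.8]
grip_width: 0.0098
grip_force: 40.0
```

send_rows(deltas="-45 8 25 0 0 0 0; 0 0 20 0 0 0 0; 0 0 0 0 0 0 0; 0 0 0 0 0 0 0")

```text
time: 40.67
position: [0.4999, -0.275, 0.2442]
tool_rot: [0.765, 0.644, 0.001, -0.002]
ft_force: [-0.4, -0.6, -0.1]
grip_width: 0.0098
grip_force: 40.0
```

Run:
```python
from h import *
box(); plan([(.5011,-.2757,.235,-9.8,1)])
c=cam('wrist'); W=pts(c); d=W-K; bx=d@EX*1e3; by=d@EY*1e3; z=W[...,2]
m=(abs(bx)<4)&(abs(z-.2205)<.003)&(abs(by)<40); print('top by max,min',np.percentile(by[m],[1,99.5]))
m=(abs(bx)<8)&(z>.1)&(z<.165)&(abs(by)<40); print('blade',m.sum(),np.percentile(by[m],[5,50,95]) if m.any() else '')
```

```text
bx,by,z -1.3 0.5 244.2 zdir by -0.24 bx 0.07 F [-0.4 -0.6 -0.1] m [-0.03 -0.07  0.07] t 40.675 w 0.0098
now [ 0.4999 -0.275   0.2442] psi -9.88 tilt [-5.0e-04  4.4e-03 -1.0e+00] t 40.67
1 -0.5 1.3 9.2 0 0 -0.1
top by max,min [-16.91735045  21.01718655]
blade 80 [11.88987503 14.5717662  14.96036404]
```

send_rows(deltas="0 1.3 8 0 0.2 0 0; 0 0 10 0 0 0 0; 0 0 10 0 0 0 0; 0 0 10 0 0 0 0; 0 0 10 0 0 0 0; 0 0 0 0 0 0 0")

```text
time: 41.48
position: [0.501, -0.2752, 0.1954]
tool_rot: [0.766, 0.643, 0.002, -0.003]
ft_force: [0.6, -0.5, 0.2]
grip_width: 0.0099
grip_force: 40.0
```

Run:
```python
from h import *
box(); top()
```

```text
bx,by,z -0.2 0.4 195.4 zdir by -0.47 bx 0.12 F [ 0.6 -0.5  0.2] m [ 0.   -0.08  0.03] t 41.475 w 0.0099
[(24, 144.9)]
```

send_rows(deltas="0 0 6 0 -0.4 0 0; 0 0 8 0 0 0 0; 0 0 8 0 0 0 0; 0 0 0 0 0 0 0")

```text
time: 42.02
position: [0.5012, -0.2754, 0.1737]
tool_rot: [0.766, 0.643, -0.0, -0.001]
ft_force: [0.4, -0.3, -1.0]
grip_width: 0.01
grip_force: 40.0
```

Run:
```python
from h import *
box(); top()
```

```text
bx,by,z 0.0 0.3 173.7 zdir by -0.04 bx 0.07 F [ 0.4 -0.3 -1. ] m [ 0.02 -0.09 -0.01] t 42.025 w 0.01
[(-22, 145.9), (-20, 146.2), (-18, 146.0), (-16, 146.1), (-14, 145.9), (-12, 146.1), (-10, 146.1), (-8, 145.8), (-6, 146.1), (10, 145.9), (12, 145.8), (14, 146.0), (16, 145.9), (18, 145.8), (20, 146.2), (22, 144.8), (24, 129.5)]
```

send_rows(deltas="0 0 6 0 0 0 0; 0 0 6 0 0 0 0; 0 0 5 0 0 0 0; 0 0 3 0 0 0 0; 0 0 0 0 0 0 0")

```text
time: 42.7
position: [0.5015, -0.2756, 0.1548]
tool_rot: [0.766, 0.643, -0.0, -0.0]
ft_force: [-1.4, 0.4, 2.5]
grip_width: 0.0098
grip_force: 40.0
```

Run:
```python
from h import *
box(); top()
```

```text
bx,by,z 0.3 0.2 154.8 zdir by 0.0 bx 0.0 F [-1.4  0.4  2.5] m [ 0.05  0.01 -0.  ] t 42.7 w 0.0098
[(-22, 127.0), (-20, 127.1), (-18, 127.3), (-16, 127.3), (-14, 127.2), (-12, 127.1), (-10, 127.2), (-8, 127.3), (-6, 127.4), (10, 126.9), (12, 127.1), (14, 127.1), (16, 127.0), (18, 127.1), (20, 126.9), (22, 125.3), (24, 116.8)]
```

Home. Turn clockwise.

send_rows(deltas="0 0 0.7 0 0 5 0; 0 0 0 0 0 5 0; 0 0 0 0 0 5 0; 0 0 0 0 0 5 0", newtons=50)

```text
time: 43.25
position: [0.5011, -0.2756, 0.1547]
tool_rot: [0.866, 0.5, -0.0, -0.0]
ft_force: [-2.8, 0.5, 6.6]
grip_width: 0.0099
grip_force: 50.0
```

Run:
```python
from h import *
box(); print(state()[2])
```

```text
bx,by,z 0.0 0.1 154.7 zdir by 0.02 bx 0.03 F [-2.8  0.5  6.6] m [0.17 0.41 0.09] t 43.25 w 0.0099
-30.041391938584503
```

send_rows(deltas="0 0 0 0 0 10 0; 0 0 0 0 0 10 0; 0 0 0 0 0 10 0; 0 0 0 0 0 10 0; 0 0 0 0 0 10 0; 0 0 0 0 0 8 0; 0 0 0 0 0 4 0; 0 0 0 0 0 4 0; 0 0 0 0 0 0 0")

```text
time: 44.38
position: [0.5008, -0.2757, 0.1547]
tool_rot: [0.999, -0.051, -0.001, 0.0]
ft_force: [-4.7, -0.1, 6.5]
grip_width: 0.0095
grip_force: 50.0
```

Run:
```python
from h import *
box(); print(state()[2])
```

```text
bx,by,z -0.3 -0.0 154.7 zdir by 0.03 bx 0.06 F [-4.7 -0.1  6.5] m [ 0.07  0.57 -0.  ] t 44.375 w 0.0095
-95.90179179322486
```

send_rows(deltas="0 0 0 0 0 4 0; 0 0 0 0 0 3 0; 0 0 0 0 0 0 0")

```text
time: 44.75
position: [0.5008, -0.2756, 0.1547]
tool_rot: [0.994, -0.11, -0.001, 0.001]
ft_force: [-3.5, 2.0, 6.8]
grip_width: 0.0101
grip_force: 50.0
```

Run:
```python
from h import *
box(); print(state()[2])
```

```text
bx,by,z -0.3 0.1 154.7 zdir by 0.09 bx 0.09 F [-3.5  2.   6.8] m [0.17 0.5  0.83] t 44.75 w 0.0101
-102.63724652316814
```

send_rows(deltas="0 0 0 0 0 0 0.25; 0 0 0 0 0 0 0.25; 0 0 -20 0 0 0 0.25; 0 0 -40 0 0 0 0.2; 0 0 -20 0 0 0 0; 0 0 0 0 0 0 0; 0 0 0 0 0 0 0", newtons=40)

```text
time: 45.62
position: [0.501, -0.2752, 0.2328]
tool_rot: [0.994, -0.113, -0.001, -0.001]
ft_force: [-0.7, 0.3, -0.5]
grip_width: 0.0014
grip_force: 0.0
```

Run:
```python
from h import *
box(); o,M,psi=state(); print(psi)
W=np.load('/tmp/w1.npz')['W']; d=W-K; bx=d@EX*1e3; by=d@EY*1e3; z=W[...,2]
m=(z>.1)&(z<.3)&(W[...,0]>.6); v,u=np.nonzero(m); print(np.c_[bx[m],by[m],z[m]*1e3,u,v][::400].round(0).astype(int).tolist())
# rim profile right of ridge
for y in range(-90,-40,3):
  m=(abs(bx-94)<20)&(abs(by-y)<1.5); print(y,np.median(z[m]).round(3) if m.any() else '',end=' ')
T=K+.094*EX
for b in (-40-6-22,): print(T+b*1e-3*EY)
P=T-.068*EY
plan([(P[0],P[1],o['position'][2],-99.8,2)])
```

```text
bx,by,z -0.2 0.5 232.8 zdir by -0.06 bx 0.09 F [-0.7  0.3 -0.5] m [-0.    0.04 -0.  ] t 45.625 w 0.0014
-102.9214888137878
[[217, 137, 129, 507, 11], [219, 118, 133, 507, 32], [221, 99, 136, 507, 52], [223, 82, 145, 511, 70], [230, 65, 121, 496, 88], [236, 44, 113, 491, 108], [236, 23, 131, 499, 128], [281, -92, 121, 505, 220], [264, -104, 120, 489, 229], [253, -118, 121, 478, 239], [237, -143, 115, 459, 254]]
-90 -0.0 -87  -84  -81  -78  -75  -72  -69 0.064 -66 0.064 -63 0.071 -60 0.071 -57 0.071 -54 0.071 -51 0.071 -48  -45 0.095 -42 0.096 [ 0.5821541  -0.35870743  0.08      ]
now [ 0.501  -0.2752  0.2328] psi -102.92 tilt [-0.0013  0.0012 -1.    ] t 45.62
2 48.9 31.6 -0.0 0 0 -1.6; 48.0 33.0 -0.0 0 0 -1.6
```

send_rows(deltas="48.9 31.6 0 0 0 -1.6 0; 48 33 0 0 0 -1.6 0; 0 0 30 0 0 0 0; 0 0 30 0 0 0 0; 0 0 20 0 0 0 0; 0 0 4 0 0 0 0; 0 0 0 0 0 0 0")

```text
time: 46.5
position: [0.5828, -0.3592, 0.1499]
tool_rot: [0.996, -0.085, 0.0, 0.0]
ft_force: [0.4, 0.9, 0.8]
grip_width: 0.0004
grip_force: 0.0
```

Run:
```python
from h import *
box(); print(state()[2])
```

```text
bx,by,z 94.7 -68.3 149.9 zdir by 0.01 bx -0.02 F [0.4 0.9 0.8] m [0.03 0.02 0.04] t 46.5 w 0.0004
-99.71078725021685
```

send_rows(deltas="0 -6 0 0 0 0 0; 0 -6 0 0 0 0 0; 0 -10 0 0 0 0 0; 0 -10 0 0 0 0 0; 0 -10 0 0 0 0 0; 0 -10 0 0 0 0 0; 0 -10 0 0 0 0 0; 0 -8 0 0 0 0 0; 0 0 0 0 0 0 0")

```text
time: 47.62
position: [0.5943, -0.2886, 0.1495]
tool_rot: [0.996, -0.084, -0.001, -0.001]
ft_force: [0.6, -0.2, 0.5]
grip_width: 0.0009
grip_force: 0.0
```

Run:
```python
from h import *
box(); print(state()[2])
```

```text
bx,by,z 94.0 3.1 149.5 zdir by -0.09 bx 0.09 F [ 0.6 -0.2  0.5] m [0.07 0.05 0.04] t 47.625 w 0.0009
-99.67750431843706
```

send_rows(deltas="0 -6 0 0 0 0 0; 0 -5 0 0 0 0 0; 0 -4 0 0 0 0 0; 0 -3 0 0 0 0 0; 0 0 0 0 0 0 0")

```text
time: 48.25
position: [0.5976, -0.2718, 0.1498]
tool_rot: [0.996, -0.085, 0.0, -0.0]
ft_force: [-0.1, -0.8, -0.1]
grip_width: 0.0005
grip_force: 0.0
```

Run:
```python
from h import *
box(); W=pts(cam('wrist')); d=W-K; bx=d@EX*1e3; by=d@EY*1e3; z=W[...,2]
m=(z>.09)&(z<.1)&(bx>50)&(bx<140)&(abs(by)<90); print(m.sum(),np.percentile(by[m],[2,50,98]) if m.any() else '',np.percentile(bx[m],[2,98]) if m.any() else '')
```

```text
bx,by,z 94.5 20.3 149.8 zdir by -0.05 bx -0.0 F [-0.1 -0.8 -0.1] m [ 0.05 -0.06 -0.02] t 48.25 w 0.0005
1366 [13.05782007 33.99729055 41.23993941] [103.86827498 132.93055858]
```

send_rows(deltas="0 -3 0 0 0 0 0; 0 -3 0 0 0 0 0; 0 -2 0 0 0 0 0; 0 0 0 0 0 0 0")

```text
time: 48.8
position: [0.5988, -0.2662, 0.1501]
tool_rot: [0.996, -0.084, 0.0, 0.002]
ft_force: [-1.2, -6.4, -1.2]
grip_width: 0.0006
grip_force: 3.0
```

Run:
```python
from h import *
box(); W=pts(cam('wrist')); d=W-K; bx=d@EX*1e3; by=d@EY*1e3; z=W[...,2]
m=(z>.09)&(z<.1)&(bx>100)&(bx<140)&(abs(by)<90); print(m.sum(),np.percentile(by[m],[2,50,98]))
```

```text
bx,by,z 94.7 26.0 150.1 zdir by 0.21 bx -0.06 F [-1.2 -6.4 -1.2] m [-0.93  0.32  0.05] t 48.8 w 0.0006
1357 [18.42811893 39.14724838 46.35246024]
```

send_rows(deltas="0 -1 0 0 0 0 0; 0 0 0 0 0 0 0; 0 6 0 0 0 0 0; 0 4 -20 0 0 0 0; 0 0 -50 0 0 0 0; 0 0 -50 0 0 0 0; 0 40 -30 0 0 0 0; 0 60 0 0 0 0 0; 0 0 0 0 0 0 0")

```text
time: 49.98
position: [0.5796, -0.3757, 0.3004]
tool_rot: [0.996, -0.087, 0.001, 0.001]
ft_force: [0.1, 0.4, -0.6]
grip_width: 0.0008
grip_force: 0.0
```

Run:
```python
from h import *
box(); s=cam('scene'); W=pts(s); im=s['image']
w=cam('wrist'); Ww=pts(w); d=Ww-K; bx=d@EX*1e3; by=d@EY*1e3; z=Ww[...,2]
m=(z>.09)&(z<.1)&(bx>50)&(bx<140)&(by>0)&(by<80); print('ridge',m.sum(),np.percentile(by[m],[2,50,98]) if m.any() else '')
P=W[215:295,135:235].reshape(-1,3); P=P[(P[:,0]>.475)&(P[:,0]<.51)]
for y in (.246,.306,.366):
  q=P[(abs(P[:,1]-y)<.02)&(P[:,2]>.09)]; print(y,len(q),np.percentile(q,[2,50,98],axis=0).round(4).tolist())
for n,b in (('tin',(267,190,296,236)),('bottle',(242,127,269,187)),('shaker',(116,223,139,249))):
  Q=W[b[1]:b[3],b[0]:b[2]].reshape(-1,3); Q=Q[Q[:,2]>.03]; print(n,np.nanmedian(Q,0).round(3),np.nanmax(Q[:,2]))
a=cv2.resize(im[100:300,90:410],None,fx=2.5,fy=2.5); save('fin',a)
```

```text
bx,by,z 94.4 -85.2 300.4 zdir by 0.07 bx -0.11 F [ 0.1  0.4 -0.6] m [0.06 0.02 0.01] t 49.975 w 0.0008
ridge 801 [34.14983336 38.57733871 44.93634055]
0.246 189 [[0.485, 0.2269, 0.0911], [0.4872, 0.2462, 0.1134], [0.4949, 0.2651, 0.1241]]
0.306 199 [[0.4862, 0.2867, 0.0915], [0.4885, 0.3062, 0.113], [0.4963, 0.3249, 0.1242]]Traceback (most recent call last):
  File "<stdin>", line 7, in <module>
    return _quantile_unchecked(
        a, q, axis, out, overwrite_input, method, keepdims, weights)
    return _ureduce(a,
                    func=_quantile_ureduce_func,
    ...<5 lines>...
                    overwrite_input=overwrite_input,
                    method=method)
    r = func(a, **kwargs)
    result = _quantile(arr,
                       quantiles=q,
    ...<2 lines>...
                       out=out,
                       weights=wgt)
    slices_having_nans = np.isnan(arr[-1, ...])
                                  ~~~^^^^^^^^^
IndexError: index -1 is out of bounds for axis 0 with size 0
```

```bash
python3 -c "
from rig import robot
print(robot.hand_in())"
```

```text
the job is handed in; nothing more can be done
None
```

The third key turned the lock to its stop and stays in it, the lid is pushed fully open to its stop, and both wrong keys are back upright and home in the stand. The job is handed in at about 50 s; the second key jammed at a tilt and was freed before it was turned, and a script error skipped my last check of the tin, bottle and shaker.

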